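Strainer unit: nest cups, tighten crisscross, set flow

ROBOT

A 6-joint arm with a two-finger parallel gripper is mounted at the origin on the work surface. World frame = base frame: x ahead of the robot, y to its left, z up, the work surface at z = 0. Lengths are in mm, angles in rad, forces in N, time in s.
With the tool pointing down it reaches from about 300 to 775 mm from the base axis. Payload 14.6 kg.
Tool frame: the origin (TCP) lies at the very end of the fingers, on their centre line; the grasp point (between the pads) lies 19 mm behind it; y points along the fingers, z is the direction in which the jaws open and shut, and the axes are right-handed (so a half turn about y gives the same grasp; the last joint's range is limited). The gripper opens to 94 mm and grips with 3 to 60 N. Pads are 16 mm wide; open, the fingers measure 119 mm over their backs; the gripper's body (75 mm by 177 mm) begins 78 mm behind the grasp point.
Start: joints at [1.192, 0.3, 1.521, -0, 1.321, -0.067], TCP at [168.722, 523.471, 205.446] pointing down, gripper open.
Joint ranges: [-3.03, 3.03], [-0.79, 2.21], [0.23, 2.52], [-1.04, 4.18], [0, 3.07], [-2.55, 2.55]. Speed limits (rad/s): [2.22, 2.22, 2.57, 3.14, 3.14, 3.14].

INTERFACE

Orientations are given as [roll, pitch, yaw] about the fixed x, y, z axes, in that order (R = Rz(yaw) Ry(pitch) Rx(roll)).
In Python, from cell import monitor, optics, manip gives the robot as it stands.
- The arm moves only by the shell command python3 -m creep 'ROWS' [FORCE]. ROWS is JSON, a list of rows, each an object of numbers: "tx", "ty", "tz": the shift along the tool's x, y, z scaled (see below); "turn": the turn about the tool's y scaled (see below); "fingers": the finger opening in mm, from 0 to 94. In form: [{"tx": .., "ty": .., "tz": .., "turn": .., "fingers": ..}, ...]. A call has 1 to 20 rows; each row is the pose to reach, as a shift and turn from the pose measured when the call began, along the tool's axes at that moment, turning the shorter way round; what a row does not reach only later rows make up. The controller multiplies each number of a shift by 200 mm and each number of a turn by pi rad. A row lasts 1/10 s, in which the tool goes at most 50 mm and 8.59 degrees, less where a joint would pass 70% of its speed; a pose out of reach is approached as far as the arm can. A call with a number of a shift or a turn outside -1 to 1 is refused whole. A call with a gripper value outside its range is refused whole. The fingers move at their own pace and stop on an object; FORCE is the grip in N (left out, the last holds). Time passes only in rows, so rows that repeat a pose let the fingers close. It gives the time, the measured TCP pose, the force and the opening at its end, in the units of the state.
- monitor.read_state(): the state, without advancing time (a new reading comes with each control period).
- optics.camera(name): name is "side" or "top"; returns a dict with "frame" (420x560x3 uint8, red, green, blue), "range_z" (420x560 float32, mm along the optical axis (not along the pixel's ray), 0 where there is no reading), "fx", "fy", "cx", "cy" (pixels), "R" (3x3) and "t" (3): a world point X has camera coordinates R X + t. Camera axes: x right, y down, z forward; pixel columns grow to the right and rows downward; lengths in mm; the calibration is good to about 2 mm. A picture is of the moment at which its call begins.
- manip.sign_off(): hands the job in, once; it reports no verdict.
The state is a dict: "clock": time; "joints": joint angles; "qd": joint speeds; "effort": joint torques, N m; "eef_pos": TCP position; "eef_rot": TCP orientation; "wrist_force": force on the tool from outside, world axes, zero at the start; "moment": the same for the moment, N m; "finger_gap": finger opening in mm.
Only numpy, scipy, OpenCV 4.12 (cv2) and the standard library are available. Lean on these libraries where they do the work, as an engineer would, in place of code of your own. Each camera call takes 0.05 s, during which the arm holds its last target.

TASK

Make the polishing machine's coolant strainer ready: first nest all the loose white strainer cups, upright, in the blue pot and in one another, each with only a light push until its collar sits on the rim below, never wedged in hard. Then tighten the flange's four wing knobs clockwise in crisscross order (always the opposite knob next, then the other pair) in passes: first every knob to about half-way (yellow mark), only then every knob fully home (red mark). Last, turn the orange flow sleeve to number 3; leave the other things on the table where they are.

Things in the scene. Friction and masses are not known exactly. Their poses are not given: they have to be found in the camera images.
- cup1_mid (a point): White tapered strainer cup, 70 mm high; the point is its centre, 35 mm above its foot, z up. Upper half: straight collar, 62 mm diameter, 35 mm high, with blue dashes, to be gripped across. Lower half: cone, 38 mm across the foot, 50 mm under the collar. Inside: cone 36 mm deep, 55 mm wide at the rim, 43 mm at its floor. 0.09 to 0.18 kg. Cups are alike; their order does not matter.
- cup2_mid (a point): White tapered strainer cup, 70 mm high; the point is its centre, 35 mm above its foot, z up. Upper half: straight collar, 62 mm diameter, 35 mm high, with blue dashes, to be gripped across. Lower half: cone, 38 mm across the foot, 50 mm under the collar. Inside: cone 36 mm deep, 55 mm wide at the rim, 43 mm at its floor. 0.09 to 0.18 kg. Cups are alike; their order does not matter.
- cup3_mid (a point): White tapered strainer cup, 70 mm high; the point is its centre, 35 mm above its foot, z up. Upper half: straight collar, 62 mm diameter, 35 mm high, with blue dashes, to be gripped across. Lower half: cone, 38 mm across the foot, 50 mm under the collar. Inside: cone 36 mm deep, 55 mm wide at the rim, 43 mm at its floor. 0.09 to 0.18 kg. Cups are alike; their order does not matter.
- pot_mouth (a point): Centre of the mouth of the blue pot in the middle of the flange, at its rim, 60 mm above the table; z up, x and y along the flange's sides. Inside, the pot is the same cone as a cup, 2.5 mm wider all round than the cone that goes in. A cup is fully nested when its collar's underside sits on the rim below: the cups' middles are then 0, 35 and 70 mm above this point.
- knob1_grip (a point): Black wing knob at the (+x, +y) corner of the flange, 80 mm from the pot's axis along each of the flange's axes; opposite knob3, neighbour of knob2 and knob4. Wing 56 mm long, 14 mm thick, 32 mm high; the point is on its turning axis, 14 mm below the wing's top and 115 mm above the table, on a 13 mm stem; x lies along the wing towards its white-tipped end, z up.
- knob1 (a joint): Turn of knob1, rad: 0 loosest, grows clockwise seen from above (tightening), stops at 1.5 (fully home). Starts at 0 to 0.2; holds by friction of 0.12 N m where it is left. Marks on the flange beside the knob, for the white tip: white at 0, yellow at 0.75 (half-way), red at 1.5 (home).
- knob2_grip (a point): Black wing knob at the (-x, +y) corner of the flange, 80 mm from the pot's axis along each of the flange's axes; opposite knob4, neighbour of knob3 and knob1. Wing 56 mm long, 14 mm thick, 32 mm high; the point is on its turning axis, 14 mm below the wing's top and 115 mm above the table, on a 13 mm stem; x lies along the wing towards its white-tipped end, z up.
- knob2 (a joint): Turn of knob2, rad: 0 loosest, grows clockwise seen from above (tightening), stops at 1.5 (fully home). Starts at 0 to 0.2; holds by friction of 0.12 N m where it is left. Marks on the flange beside the knob, for the white tip: white at 0, yellow at 0.75 (half-way), red at 1.5 (home).
- knob3_grip (a point): Black wing knob at the (-x, -y) corner of the flange, 80 mm from the pot's axis along each of the flange's axes; opposite knob1, neighbour of knob4 and knob2. Wing 56 mm long, 14 mm thick, 32 mm high; the point is on its turning axis, 14 mm below the wing's top and 115 mm above the table, on a 13 mm stem; x lies along the wing towards its white-tipped end, z up.
- knob3 (a joint): Turn of knob3, rad: 0 loosest, grows clockwise seen from above (tightening), stops at 1.5 (fully home). Starts at 0 to 0.2; holds by friction of 0.12 N m where it is left. Marks on the flange beside the knob, for the white tip: white at 0, yellow at 0.75 (half-way), red at 1.5 (home).
- knob4_grip (a point): Black wing knob at the (+x, -y) corner of the flange, 80 mm from the pot's axis along each of the flange's axes; opposite knob2, neighbour of knob1 and knob3. Wing 56 mm long, 14 mm thick, 32 mm high; the point is on its turning axis, 14 mm below the wing's top and 115 mm above the table, on a 13 mm stem; x lies along the wing towards its white-tipped end, z up.
- knob4 (a joint): Turn of knob4, rad: 0 loosest, grows clockwise seen from above (tightening), stops at 1.5 (fully home). Starts at 0 to 0.2; holds by friction of 0.12 N m where it is left. Marks on the flange beside the knob, for the white tip: white at 0, yellow at 0.75 (half-way), red at 1.5 (home).
- sleeve_grip (a point): Orange ribbed flow sleeve, 52 mm diameter, 50 mm high, upright on the black scale disc (45 mm above the table); the point is on its axis, 20 mm below its top and 75 mm above the table; x points along its white pointer, z up. To be gripped across its diameter from above, at any yaw.
- sleeve (a joint): Turn of the sleeve, rad; grows clockwise seen from above. Click stops at 0, 0.5, 1.0 and 1.5 for the white numerals 1, 2, 3 and 4 on the scale disc; end stops at 0 and 1.5; light to turn (under 0.3 N m), and when let go within 0.2 of a click stop it settles there. Starts at 1 or 2, rarely between them.
- lap_disc: Bystander: perforated brass lapping disc, 110 mm diameter, 12 mm high; leave alone.
- spanner: Bystander: steel spanner, 170 mm long; leave alone.
- squirt: Bystander: closed plastic bottle, 60 mm diameter, 150 mm high; leave alone.
- jar: Bystander: amber jar with black lid, 64 mm diameter, 85 mm high; leave alone.
- nut_ring: Bystander: white plastic ring, 68 mm diameter, 30 mm high; leave alone.
- clip_tub: Bystander: clear tub of black clips, 130 by 90 mm, 40 mm high; leave alone.
- strainer: The strainer unit (fixed), origin at the centre of its underside, on the table; flange 222 mm square, its top 55 mm above the table; axes along the flange's sides, z up.
Not all that is in view belongs to the job. What is shaped like the part that bears cup1_mid but green or purple is not meant.

How it is judged:
By the outcome, as a careful person would: the job done as asked, in the order asked, and still so for the second after the job is handed in, with the robot touching nothing.
Of cup1, cup2, cup3 only 2 to 3 are there at a start; the rules pass over those that are not, and their reading is None.
At some moment in a run one of cup1, cup2, cup3 may be knocked a few centimetres aside while the robot is not near it.
It also fails if it takes over 210 s, if anything falls off the work surface, if the arm or the gripper's body presses on something with over 40 N, if the wrist force passes 120 N, or if a joint passes its speed limit or range.

## Working session

There is one attempt and no reset: what is moved stays moved. The work goes in short steps, Python scripts to look and compute and a shell command to move; the robot and the scene stay as the last step left them, time stands still between calls to the robot, and variables do not carry over. Pictures are saved under pics/ and viewed, and the job is handed in when it is done.

```bash
ls -la; mkdir -p pics
python3 - <<'E'
from cell import monitor, optics, manip
import cv2, json
s=monitor.read_state()
print(s)
for n in("side","top"):
    c=optics.camera(n)
    cv2.imwrite(f"pics/{n}0.png",cv2.cvtColor(c["frame"],cv2.COLOR_RGB2BGR))
    print(n,c["fx"],c["fy"],c["cx"],c["cy"],c["R"],c["t"])
E
```

```text
total 12
drwxr-xr-x  3 agent agent 4096 Dec  7 05:02 .
drwxr-xr-x 23 root  root  4096 Dec  7 05:02 ..
drwxr-xr-x  2 agent agent 4096 Dec  7 05:02 pics
{'clock': 0.0, 'joints': array([ 1.19241350e+00,  3.00461377e-01,  1.52156952e+00,  1.04597186e-05,
        1.32070634e+00, -6.65363513e-02]), 'qd': array([ 1.12000241e-05,  6.54440781e-04,  5.55473681e-04, -1.20375303e-03,
        7.12363901e-04, -6.11062809e-04]), 'effort': array([-4.63274337e-04, -5.31804979e+01, -3.52723038e+01,  7.07690092e-02,
        2.45692651e-02, -1.60393733e-04]), 'eef_pos': array([168.61982982, 523.24159991, 204.89655655]), 'eef_rot': array([-1.57193770e+00,  8.62088813e-05, -3.11849119e-01]), 'wrist_force': array([ 0.27498226, -0.41100227,  0.42586439]), 'moment': array([ 0.02177351, -0.01305422,  0.04153884]), 'finger_gap': 93.99727840757356}
side 441.38477057278095 441.38477057278095 280.32854453323847 206.06999331905305 [[-0.9258868  -0.37775081  0.00616179]
 [-0.29398933  0.71014787 -0.63973454]
 [ 0.23728446 -0.59413327 -0.76857124]] [ 494.98084946  215.45686807 1511.55118391]
top 381.44388514355234 381.44388514355234 276.1838090600389 208.81905423436908 [[-0.00410475 -0.99993919 -0.01023605]
 [-0.99627564  0.00497091 -0.08608218]
 [ 0.08612782  0.00984458 -0.99623546]] [  15.70427801  526.96147864 1123.69375258]
```

View pics/side0.png

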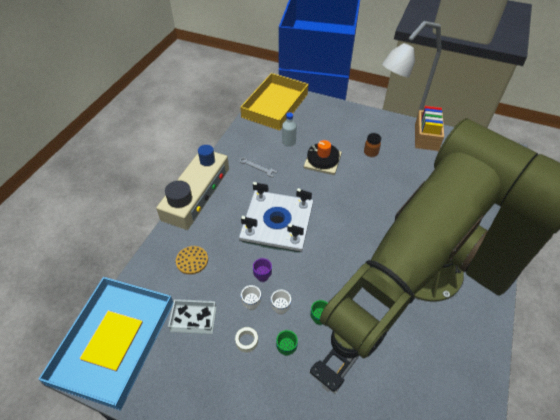

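View pics/top0.png

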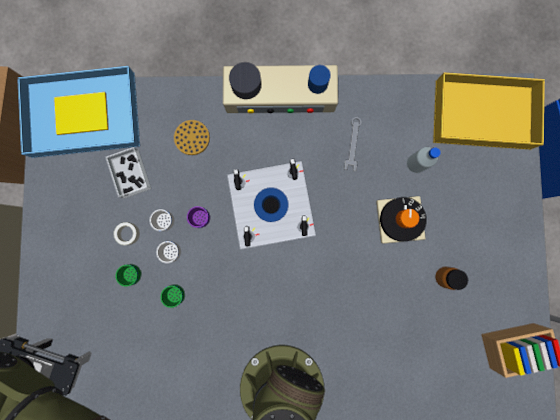

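```bash
cat > h.py <<'E'
import numpy as np, cv2
from cell import monitor, optics, manip
def cam(n):
    c=optics.camera(n); c["name"]=n; c["bgr"]=cv2.cvtColor(c["frame"],cv2.COLOR_RGB2BGR); return c
def ray(c,u,v,z):
    d=np.array([(u-c["cx"])/c["fx"],(v-c["cy"])/c["fy"],1.0]); R=c["R"]; o=-R.T@c["t"]; w=R.T@d
    return o+w*(z-o[2])/w[2]
def proj(c,X):
    p=c["R"]@np.asarray(X,float)+c["t"]; return p[0]/p[2]*c["fx"]+c["cx"],p[1]/p[2]*c["fy"]+c["cy"]
def tri(c1,p1,c2,p2):
    A=[];b=[]
    o=[];w=[]
    for c,p in((c1,p1),(c2,p2)):
        d=np.array([(p[0]-c["cx"])/c["fx"],(p[1]-c["cy"])/c["fy"],1.0]); d/=np.linalg.norm(d)
        o.append(-c["R"].T@c["t"]); w.append(c["R"].T@d)
    M=np.stack([w[0],-w[1]],1); s=np.linalg.lstsq(M,o[1]-o[0],rcond=None)[0]
    a=o[0]+w[0]*s[0]; bb=o[1]+w[1]*s[1]
    return (a+bb)/2,np.linalg.norm(a-bb)
def dpts(c):
    z=c["range_z"]; v,u=np.indices(z.shape)
    P=np.stack([(u-c["cx"])/c["fx"]*z,(v-c["cy"])/c["fy"]*z,z],-1)
    return (P-c["t"])@c["R"]
def crop(c,u0,u1,v0,v1,s,fn):
    cv2.imwrite(fn,cv2.resize(c["bgr"][v0:v1,u0:u1],None,fx=s,fy=s,interpolation=cv2.INTER_CUBIC))
E
python3 - <<'E'
from h import *
t=cam("top"); s=cam("side")
crop(t,90,230,180,320,5,"pics/t_cups.png")
crop(t,220,330,155,255,7,"pics/t_fl.png")
crop(s,225,335,180,260,7,"pics/s_fl.png")
crop(t,370,480,180,300,5,"pics/t_sl.png")
crop(s,220,350,250,360,6,"pics/s_cups.png")
E
```

```text
(no output)
```

View pics/t_cups.png

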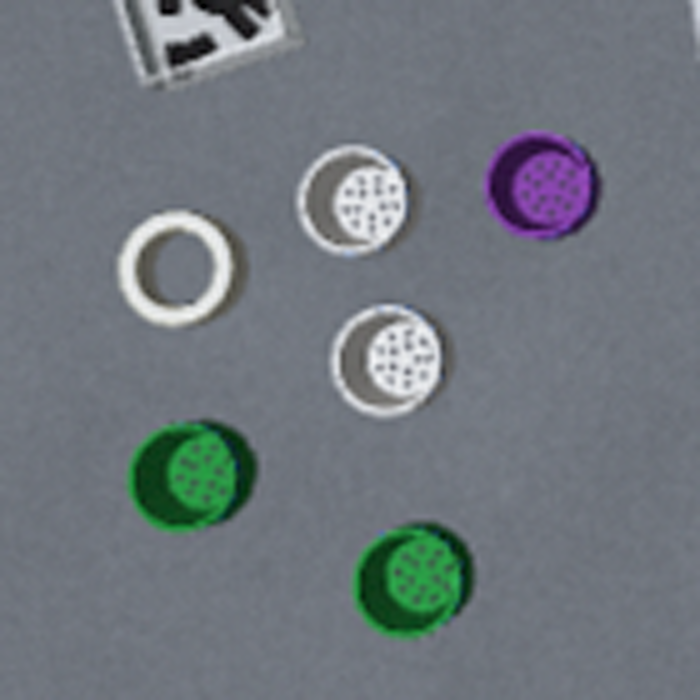

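View pics/t_fl.png

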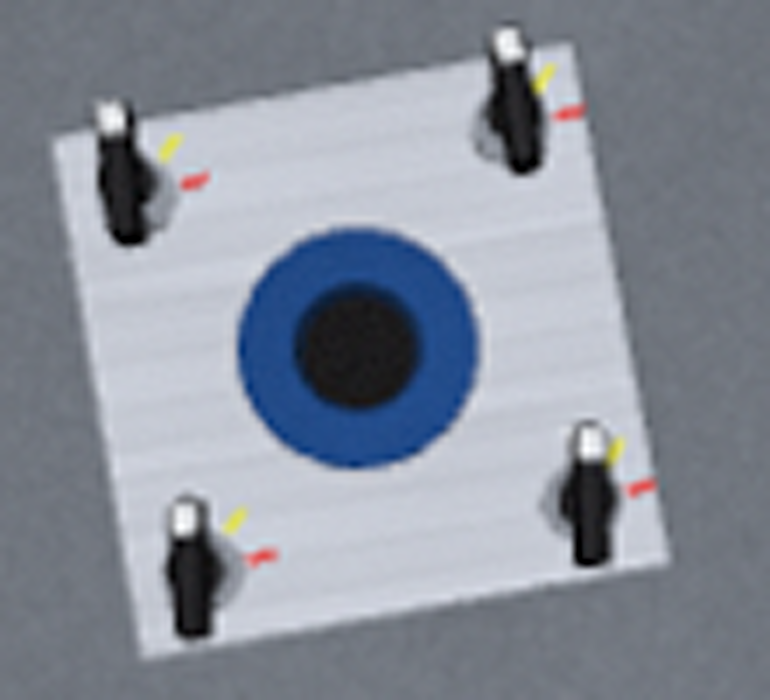

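View pics/s_fl.png

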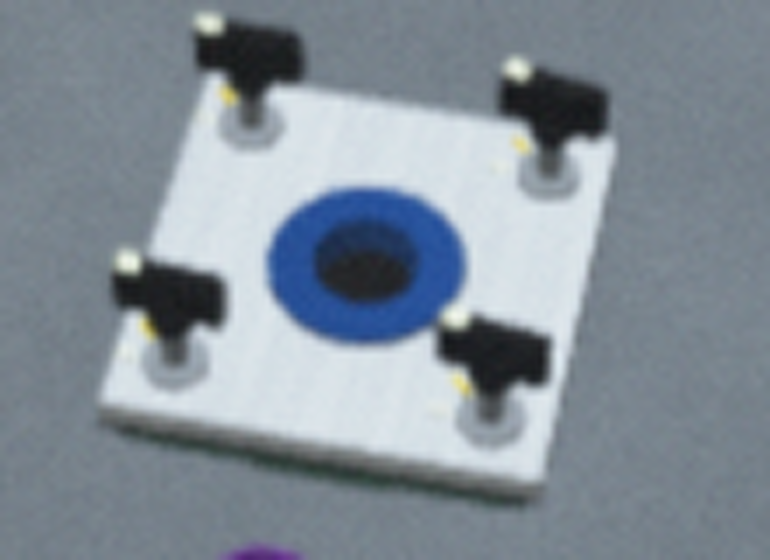

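View pics/t_sl.png

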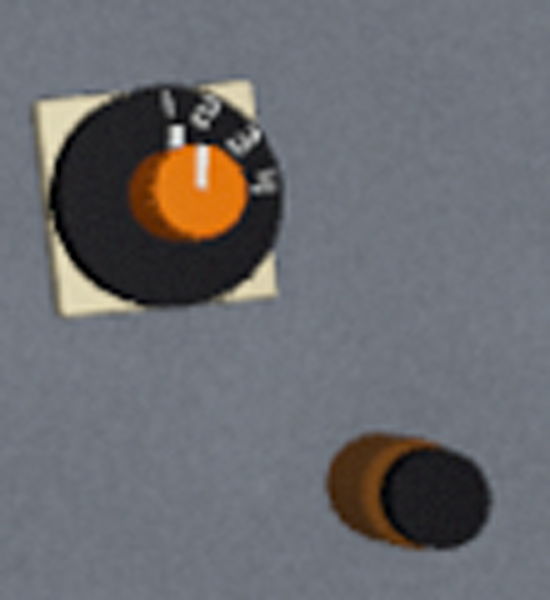

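View pics/s_cups.png

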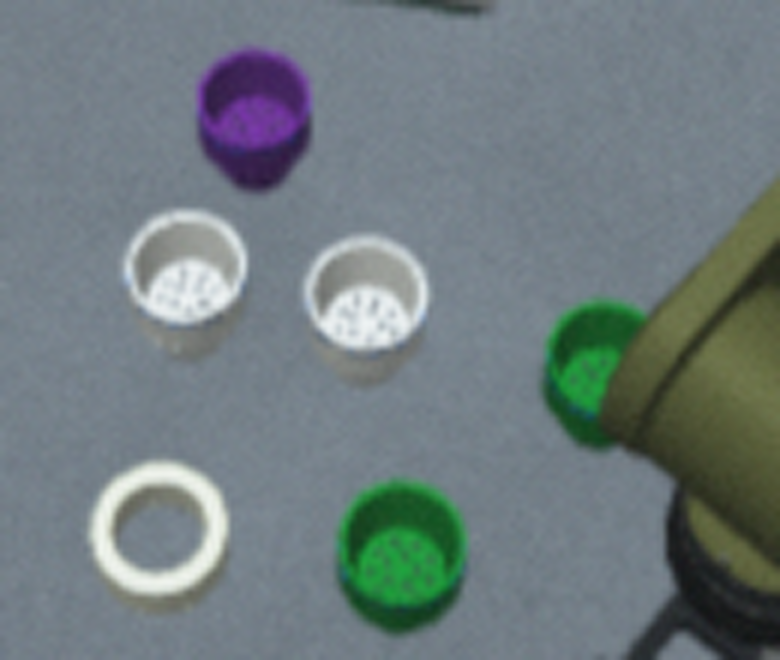

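```bash
cat >> h.py <<'E'
def comps(c,mask,amin,amax,win):
    u0,u1,v0,v1=win; m=np.zeros_like(mask); m[v0:v1,u0:u1]=mask[v0:v1,u0:u1]
    out=[]
    for k in cv2.findContours(m,cv2.RETR_EXTERNAL,cv2.CHAIN_APPROX_NONE)[0]:
        a=cv2.contourArea(k)
        if amin<a<amax: out.append(k)
    return out
def rng(c,lo,hi): return cv2.inRange(cv2.cvtColor(c["bgr"],cv2.COLOR_BGR2HSV),np.array(lo),np.array(hi))
E
python3 - <<'E'
from h import *
np.set_printoptions(precision=1,suppress=True)
t=cam("top"); s=cam("side")
P={}
# top cups: white
for c,win in((t,(140,190,200,270)),(s,(238,295,280,315))):
    m=rng(c,(0,0,140),(179,45,255)); m=cv2.morphologyEx(m,cv2.MORPH_CLOSE,np.ones((3,3)))
    for k in comps(c,m,100,900,win):
        e=cv2.fitEllipse(cv2.convexHull(k)); print(c["name"],e,cv2.boundingRect(k))
for c,win in((t,(220,330,150,260)),(s,(240,320,190,245))):
    m=rng(c,(100,120,60),(125,255,255))
    for k in comps(c,m,100,2000,win):
        e=cv2.fitEllipse(k); print(c["name"],"pot",e); P[c["name"]]=e[0]
X,r=tri(t,P["top"],s,P["side"]); print("pot",X,r)
# heights by depth
for c in(t,s):
    D=dpts(c); 
    for n,p in(("pot rim L",None),):
        e=P[c["name"]]; 
        ring=[D[int(round(e[1]+dv)),int(round(e[0]+du))] for du,dv in((13,0),(-13,0))]
        print(c["name"],np.array(ring))
E
```

```text
top ((166.54933166503906, 251.86651611328125), (22.3518123626709, 22.46981430053711), 25.967178344726562) (156, 241, 22, 23)
top ((159.52037048339844, 219.66070556640625), (21.77288246154785, 22.204120635986328), 27.4719295501709) (149, 209, 22, 22)
side ((239.4858856201172, 300.1603698730469), (23.62022590637207, 49.70286560058594), 59.409542083740234) (238, 284, 24, 31)
side ((287.0075378417969, 295.57769775390625), (33.98857498168945, 45.77681350708008), 121.16859436035156) (267, 280, 28, 35)
top pot ((270.5326843261719, 204.39779663085938), (32.81074905395508, 32.97673416137695), 7.376985549926758)
side pot ((276.8272705078125, 217.44981384277344), (21.028858184814453, 26.364473342895508), 89.36760711669922)
pot [536.7  29.3  59.2] 0.3455620358276224
top [[537.9  -9.9  58.3]
 [537.9  65.7  62.5]]
side [[493.7   9.7  59.6]
 [578.2  48.2  63.7]]
```

Run:
```python
from h import *
np.set_printoptions(precision=1,suppress=True)
t=cam("top"); s=cam("side")
for a,b in(((159.5,219.7),(250.8,294.2)),((166.5,251.9),(280.6,298.6))):
    X,r=tri(t,a,s,b); print(X,r,"ray70",ray(t,*a,70),ray(s,*b,70))
D=dpts(t)
# flange corners: light bright low sat
m=rng(t,(90,0,170),(140,60,255)); m[:155]=0;m[255:]=0;m[:,:220]=0;m[:,325:]=0
k=max(cv2.findContours(m,cv2.RETR_EXTERNAL,cv2.CHAIN_APPROX_NONE)[0],key=cv2.contourArea)
r=cv2.minAreaRect(k); bx=cv2.boxPoints(r); W=np.array([ray(t,*p,55) for p in bx]); print(bx,W, np.linalg.norm(np.diff(W,axis=0),axis=1)); print("centre",W.mean(0))
for i in range(4):
    d=W[(i+1)%4]-W[i]; print(np.degrees(np.arctan2(d[1],d[0])))
# knob tips/wing
for c in(t,s):
    m=rng(c,(0,0,0),(179,255,60)); win=(220,330,150,255) if c is t else(235,320,175,250)
    for k in comps(c,m,15,300,win):
        M=cv2.moments(k); p=(M["m10"]/M["m00"],M["m01"]/M["m00"]); print(c["name"],p,cv2.contourArea(k),cv2.minAreaRect(k))
```

```text
[492.3 348.7  71.5] 1.5141455390263754 ray70 [493.1 349.4  70. ] [492.  347.9  70. ]
[400.8 327.1  70.7] 0.04284986448556596 ray70 [400.8 327.3  70. ] [400.9 326.7  70. ]
[[226.4 174.4]
 [301.7 160.7]
 [315.2 235.1]
 [240.  248.7]] [[626.9 159.2  55. ]
 [666.4 -62.8  55. ]
 [447.3 -99.9  55. ]
 [408.7 118.5  55. ]] [225.5 222.2 221.7]
centre [537.3  28.8  55. ]
-79.90752291229562
-170.4068906068932
100.0313914790533
10.58689608905049
top (247.16010498687663, 237.9265091863517) 63.5 ((247.5, 238.0), (7.0, 14.0), 0.0)
top (303.6515151515151, 227.5530303030303) 66.0 ((303.5, 228.0), (14.0, 7.0), 90.0)
top (270.3937074829932, 204.41666666666666) 196.0 ((270.5, 204.50001525878906), (15.55634880065918, 15.55634880065918), 45.0)
top (237.35368956743002, 181.52162849872772) 65.5 ((237.4434051513672, 180.3018798828125), (17.582151412963867, 7.005387783050537), 74.05460357666016)
top (293.32533333333333, 171.40533333333332) 62.5 ((293.0, 171.0), (6.0, 16.0), 0.0)
side (295.5673289183223, 230.41721854304635) 75.5 ((295.37933349609375, 230.44825744628906), (10.027548789978027, 13.370063781738281), 68.19859313964844)
side (248.90222222222218, 222.33555555555552) 75.0 ((247.8823699951172, 222.97061157226562), (14.794672966003418, 9.216353416442871), 14.03624439239502)
side (276.6175438596491, 218.8035087719298) 47.5 ((276.5, 219.0), (6.0, 11.0), 90.0)
side (303.88461538461536, 194.98504273504273) 78.0 ((303.5, 195.5), (9.0, 13.0), 90.0)
side (260.45061728395063, 187.72016460905348) 81.0 ((260.0, 188.5), (9.0, 14.0), 90.0)
```

```bash
cat >> h.py <<'E'
from scipy.spatial.transform import Rotation as Ro
def rel(X,yaw=None):
    s=monitor.read_state(); R=Ro.from_euler("xyz",s["eef_rot"]).as_matrix()
    d=R.T@(np.array(X)-s["eef_pos"])/200
    y=s["eef_rot"][2]; t=0 if yaw is None else -((yaw-y+np.pi)%(2*np.pi)-np.pi)/np.pi
    print("tx %.4f ty %.4f tz %.4f turn %.4f"%(*d,t)); return d
def st():
    s=monitor.read_state()
    print("t %.2f"%s["clock"],"pos",np.round(s["eef_pos"],1),"rot",np.round(s["eef_rot"],3),"F",np.round(s["wrist_force"],1),"M",np.round(s["moment"],2),"gap %.1f"%s["finger_gap"])
E
python3 -c "
from h import *
rel((492.4,348.6,150)); rel((492.4,348.6,43))"
```

```text
tx 1.8086 ty 0.2768 tz -0.3353 turn 0.0000
tx 1.8086 ty 0.8118 tz -0.3352 turn 0.0000
```

```bash
python3 -m creep '[{"tx":0.2,"ty":0,"tz":-0.03,"turn":0,"fingers":94},{"tx":0.45,"ty":0,"tz":-0.08,"turn":0,"fingers":94},{"tx":0.7,"ty":0,"tz":-0.13,"turn":0,"fingers":94},{"tx":0.95,"ty":0,"tz":-0.18,"turn":0,"fingers":94},{"tx":1,"ty":0,"tz":-0.19,"turn":0,"fingers":94},{"tx":1,"ty":0,"tz":-0.19,"turn":0,"fingers":94}]'
python3 - <<'E'
from h import *
st()
t=cam("top");s=cam("side")
for c in(t,s): cv2.imwrite("pics/%s1.png"%c["name"],c["bgr"])
rel((492.4,348.6,150)); rel((492.4,348.6,43))
E
```

```text
clock: 1.0
eef_pos: [348.6, 425.1, 205.2]
eef_rot: [-1.571, 0.0, -0.315]
wrist_force: [0.6, 0.2, 0.2]
finger_gap: 94.4
t 1.00 pos [348.6 425.1 205.2] rot [-1.571  0.    -0.315] F [0.6 0.2 0.2] M [ 0.03  0.05 -0.06] gap 94.4
tx 0.8131 ty 0.2763 tz -0.1468 turn 0.0000
tx 0.8133 ty 0.8113 tz -0.1466 turn 0.0000
```

View pics/top1.png

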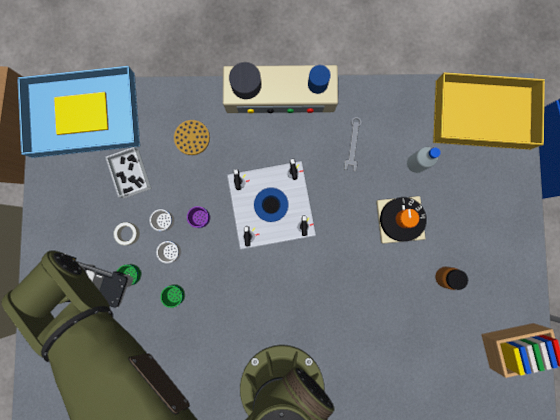

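View pics/side1.png

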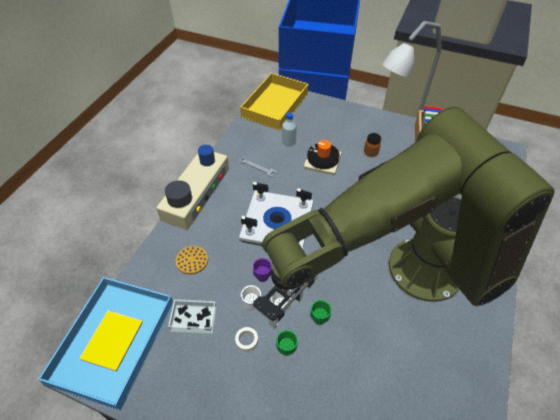

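```bash
python3 -m creep '[{"tx":0.2,"ty":0,"tz":-0.04,"turn":0,"fingers":94},{"tx":0.42,"ty":0,"tz":-0.08,"turn":0,"fingers":94},{"tx":0.62,"ty":0.05,"tz":-0.12,"turn":0,"fingers":94},{"tx":0.813,"ty":0.2,"tz":-0.147,"turn":0,"fingers":94},{"tx":0.813,"ty":0.28,"tz":-0.147,"turn":0,"fingers":94},{"tx":0.813,"ty":0.28,"tz":-0.147,"turn":0,"fingers":94}]' 10
python3 - <<'E'
from h import *
st()
t=cam("top");s=cam("side")
crop(t,90,230,160,300,5,"pics/t2.png");crop(s,200,340,230,350,5,"pics/s2.png")
rel((492.4,348.6,43))
E
```

```text
clock: 1.7
eef_pos: [490.8, 348.9, 146.7]
eef_rot: [-1.574, 0.003, -0.311]
wrist_force: [-0.0, 0.6, 0.3]
finger_gap: 94.0
t 1.70 pos [490.8 348.9 146.7] rot [-1.574  0.003 -0.311] F [-0.   0.6  0.3] M [-0.05  0.   -0.05] gap 94.0
tx 0.0072 ty 0.5347 tz -0.0047 turn 0.0000
```

View pics/t2.png

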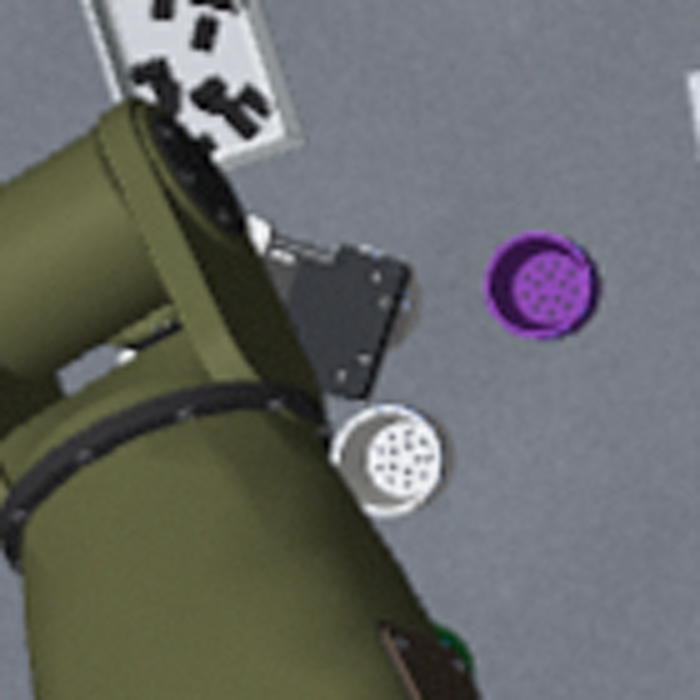

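View pics/s2.png

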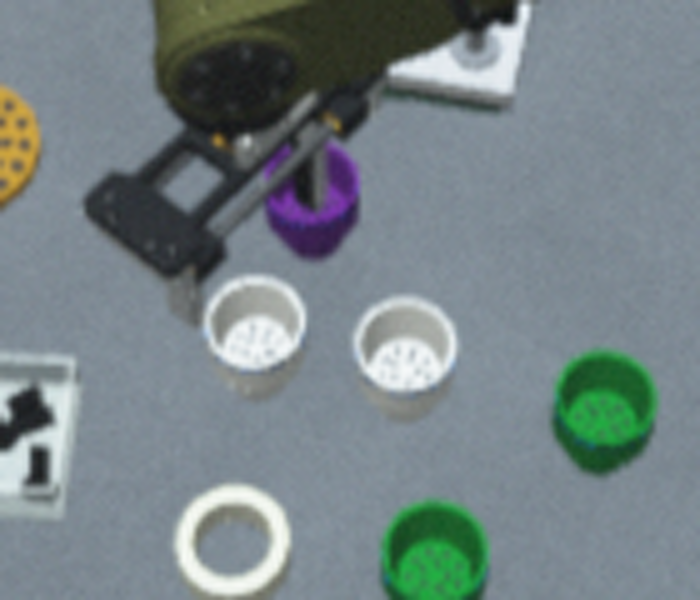

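```bash
python3 -m creep '[{"tx":0.007,"ty":0.12,"tz":-0.005,"turn":0,"fingers":94},{"tx":0.007,"ty":0.28,"tz":-0.005,"turn":0,"fingers":94},{"tx":0.007,"ty":0.42,"tz":-0.005,"turn":0,"fingers":94},{"tx":0.007,"ty":0.5,"tz":-0.005,"turn":0,"fingers":94},{"tx":0.007,"ty":0.535,"tz":-0.005,"turn":0,"fingers":94},{"tx":0.007,"ty":0.535,"tz":-0.005,"turn":0,"fingers":94}]' 10
python3 - <<'E'
from h import *
st(); rel((492.4,348.6,43))
E
python3 -m creep '[{"tx":0,"ty":0,"tz":0,"turn":0,"fingers":50},{"tx":0,"ty":0,"tz":0,"turn":0,"fingers":50},{"tx":0,"ty":0,"tz":0,"turn":0,"fingers":50},{"tx":0,"ty":0,"tz":0,"turn":0,"fingers":50},{"tx":0,"ty":0,"tz":0,"turn":0,"fingers":50},{"tx":0,"ty":0,"tz":0,"turn":0,"fingers":50}]' 12
```

```text
clock: 2.4
eef_pos: [492.2, 349.2, 43.4]
eef_rot: [-1.57, 0.0, -0.309]
wrist_force: [-0.0, 0.4, 0.8]
finger_gap: 93.9
t 2.40 pos [492.2 349.2  43.4] rot [-1.57   0.    -0.309] F [-0.   0.4  0.8] M [ 0.03 -0.    0.01] gap 93.9
tx 0.0017 ty 0.0022 tz -0.0024 turn 0.0000
clock: 3.0
eef_pos: [492.4, 349.2, 43.8]
eef_rot: [-1.57, -0.0, -0.309]
wrist_force: [-0.9, -0.7, 3.2]
finger_gap: 62.2
```

```bash
python3 -m creep '[{"tx":0,"ty":-0.06,"tz":0,"turn":0,"fingers":50},{"tx":0,"ty":-0.2,"tz":0,"turn":0,"fingers":50},{"tx":0,"ty":-0.38,"tz":0,"turn":0,"fingers":50},{"tx":0,"ty":-0.56,"tz":0,"turn":0,"fingers":50},{"tx":0,"ty":-0.74,"tz":0,"turn":0,"fingers":50},{"tx":0,"ty":-0.85,"tz":0,"turn":0,"fingers":50},{"tx":0,"ty":-0.85,"tz":0,"turn":0,"fingers":50}]' 12
python3 - <<'E'
from h import *
st(); rel((536.8,29.2,150));  rel((536.8,29.2,70))
E
```

```text
clock: 3.7
eef_pos: [493.1, 349.6, 217.7]
eef_rot: [-1.566, -0.004, -0.309]
wrist_force: [0.3, 0.1, -1.8]
finger_gap: 62.2
t 3.70 pos [493.1 349.6 217.7] rot [-1.566 -0.004 -0.309] F [ 0.3  0.1 -1.8] M [ 0.01 -0.01  0.03] gap 62.2
tx 0.6940 ty 0.3339 tz -1.4616 turn 0.0000
tx 0.6924 ty 0.7339 tz -1.4636 turn 0.0000
```

```bash
python3 -m creep '[{"tx":0.06,"ty":0,"tz":-0.12,"turn":0,"fingers":50},{"tx":0.14,"ty":0,"tz":-0.3,"turn":0,"fingers":50},{"tx":0.23,"ty":0,"tz":-0.48,"turn":0,"fingers":50},{"tx":0.32,"ty":0,"tz":-0.66,"turn":0,"fingers":50},{"tx":0.4,"ty":0,"tz":-0.84,"turn":0,"fingers":50},{"tx":0.47,"ty":0,"tz":-1,"turn":0,"fingers":50},{"tx":0.55,"ty":0,"tz":-1,"turn":0,"fingers":50},{"tx":0.55,"ty":0,"tz":-1,"turn":0,"fingers":50}]' 12
python3 - <<'E'
from h import *
st(); rel((536.8,29.2,140))
E
```

```text
clock: 4.5
eef_pos: [537.5, 124.4, 215.9]
eef_rot: [-1.566, -0.003, -0.311]
wrist_force: [0.1, 0.2, -0.6]
finger_gap: 62.1
t 4.50 pos [537.5 124.4 215.9] rot [-1.566 -0.003 -0.311] F [ 0.1  0.2 -0.6] M [-0.03 -0.03 -0.02] gap 62.1
tx 0.1414 ty 0.3781 tz -0.4556 turn 0.0000
```

```bash
python3 -m creep '[{"tx":0.04,"ty":0,"tz":-0.12,"turn":0,"fingers":50},{"tx":0.09,"ty":0,"tz":-0.28,"turn":0,"fingers":50},{"tx":0.13,"ty":0,"tz":-0.4,"turn":0,"fingers":50},{"tx":0.141,"ty":0.04,"tz":-0.456,"turn":0,"fingers":50},{"tx":0.141,"ty":0.15,"tz":-0.456,"turn":0,"fingers":50},{"tx":0.141,"ty":0.27,"tz":-0.456,"turn":0,"fingers":50},{"tx":0.141,"ty":0.36,"tz":-0.456,"turn":0,"fingers":50},{"tx":0.141,"ty":0.38,"tz":-0.456,"turn":0,"fingers":50},{"tx":0.141,"ty":0.38,"tz":-0.456,"turn":0,"fingers":50}]' 12
python3 - <<'E'
from h import *
st(); rel((536.8,29.2,68))
t=cam("top");s=cam("side")
crop(t,200,340,140,260,5,"pics/t3.png");crop(s,200,340,150,270,5,"pics/s3.png")
E
```

```text
clock: 5.4
eef_pos: [536.2, 29.9, 138.9]
eef_rot: [-1.567, -0.001, -0.31]
wrist_force: [-0.5, -0.2, -1.2]
finger_gap: 62.4
t 5.40 pos [536.2  29.9 138.9] rot [-1.567e+00 -1.000e-03 -3.100e-01] F [-0.5 -0.2 -1.2] M [ 0.01  0.05 -0.01] gap 62.4
tx 0.0035 ty 0.3546 tz -0.0038 turn 0.0000
```

View pics/t3.png

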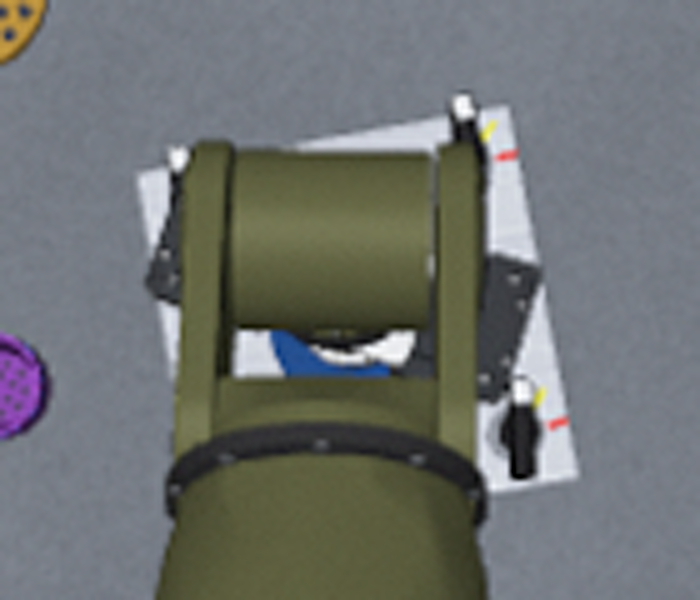

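View pics/s3.png

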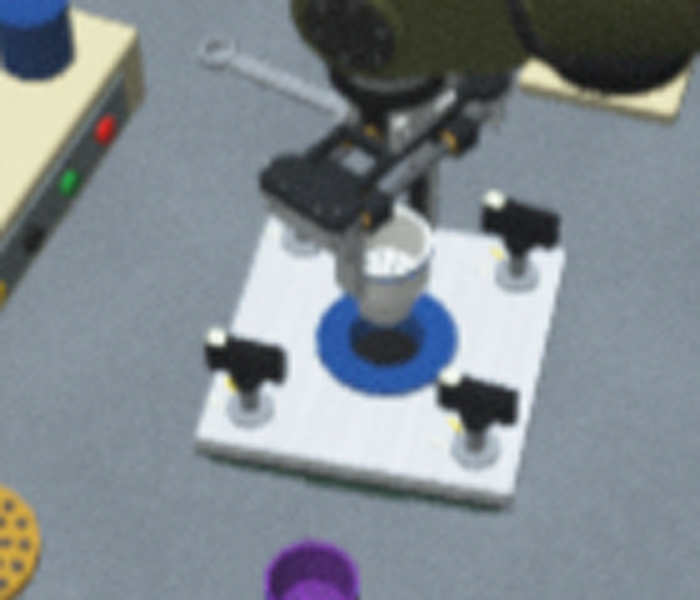

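```bash
python3 -m creep '[{"tx":0.003,"ty":0.06,"tz":-0.004,"turn":0,"fingers":50},{"tx":0.003,"ty":0.13,"tz":-0.004,"turn":0,"fingers":50},{"tx":0.003,"ty":0.19,"tz":-0.004,"turn":0,"fingers":50},{"tx":0.003,"ty":0.25,"tz":-0.004,"turn":0,"fingers":50},{"tx":0.003,"ty":0.3,"tz":-0.004,"turn":0,"fingers":50},{"tx":0.003,"ty":0.32,"tz":-0.004,"turn":0,"fingers":50},{"tx":0.003,"ty":0.32,"tz":-0.004,"turn":0,"fingers":50}]' 12
python3 -m creep '[{"tx":0,"ty":0.01,"tz":0,"turn":0,"fingers":50},{"tx":0,"ty":0.02,"tz":0,"turn":0,"fingers":50},{"tx":0,"ty":0.02,"tz":0,"turn":0,"fingers":50}]' 12
```

```text
clock: 6.2
eef_pos: [537.4, 28.9, 75.7]
eef_rot: [-1.566, -0.003, -0.311]
wrist_force: [-0.4, 0.1, -1.6]
finger_gap: 61.9
clock: 6.5
eef_pos: [537.4, 28.9, 71.7]
eef_rot: [-1.566, -0.003, -0.311]
wrist_force: [0.8, 0.1, -1.9]
finger_gap: 62.3
```

```bash
python3 -m creep '[{"tx":0,"ty":0.008,"tz":0,"turn":0,"fingers":50},{"tx":0,"ty":0.012,"tz":0,"turn":0,"fingers":50},{"tx":0,"ty":0.012,"tz":0,"turn":0,"fingers":50}]' 12
python3 -m creep '[{"tx":0,"ty":0.004,"tz":0,"turn":0,"fingers":50},{"tx":0,"ty":0.004,"tz":0,"turn":0,"fingers":50}]' 12
```

```text
clock: 6.8
eef_pos: [537.4, 28.9, 69.2]
eef_rot: [-1.566, -0.003, -0.311]
wrist_force: [0.6, -0.4, -2.5]
finger_gap: 61.6
clock: 7.0
eef_pos: [537.5, 28.9, 68.7]
eef_rot: [-1.566, -0.003, -0.311]
wrist_force: [-1.2, -0.3, 2.4]
finger_gap: 62.4
```

```bash
python3 -m creep '[{"tx":0,"ty":0.004,"tz":0,"turn":0,"fingers":50},{"tx":0,"ty":0.004,"tz":0,"turn":0,"fingers":50}]' 12
python3 -m creep '[{"tx":0,"ty":0,"tz":0,"turn":0,"fingers":85},{"tx":0,"ty":0,"tz":0,"turn":0,"fingers":85},{"tx":0,"ty":0,"tz":0,"turn":0,"fingers":85},{"tx":0,"ty":0,"tz":0,"turn":0,"fingers":85}]' 12
```

```text
clock: 7.2
eef_pos: [537.7, 28.8, 68.7]
eef_rot: [-1.566, -0.004, -0.311]
wrist_force: [-4.1, 0.1, 8.4]
finger_gap: 62.2
clock: 7.6
eef_pos: [537.6, 28.8, 68.6]
eef_rot: [-1.566, -0.003, -0.311]
wrist_force: [0.8, -0.4, -0.7]
finger_gap: 84.5
```

Seated lightly (~8 N). Retreat and go toward the second cup.

```bash
python3 -m creep '[{"tx":0,"ty":-0.1,"tz":0,"turn":0,"fingers":85},{"tx":0,"ty":-0.3,"tz":0,"turn":0,"fingers":85},{"tx":0,"ty":-0.5,"tz":0,"turn":0,"fingers":85},{"tx":0,"ty":-0.7,"tz":0.1,"turn":0,"fingers":94},{"tx":0,"ty":-0.7,"tz":0.3,"turn":0,"fingers":94},{"tx":-0.1,"ty":-0.7,"tz":0.5,"turn":0,"fingers":94},{"tx":-0.3,"ty":-0.7,"tz":0.7,"turn":0,"fingers":94},{"tx":-0.4,"ty":-0.7,"tz":0.9,"turn":0,"fingers":94},{"tx":-0.5,"ty":-0.7,"tz":0.9,"turn":0,"fingers":94}]' 12
python3 - <<'E'
from h import *
st(); rel((400.9,327.2,130))
t=cam("top");s=cam("side")
crop(t,90,330,140,300,3,"pics/t4.png");crop(s,200,340,150,320,4,"pics/s4.png")
E
```

```text
clock: 8.5
eef_pos: [495.9, 234.1, 208.7]
eef_rot: [-1.566, -0.003, -0.308]
wrist_force: [-0.0, -0.8, -0.7]
finger_gap: 93.8
t 8.50 pos [495.9 234.1 208.7] rot [-1.566 -0.003 -0.308] F [-0.  -0.8 -0.7] M [-0.04 -0.   -0.02] gap 93.8
tx -0.5950 ty 0.3931 tz 0.2978 turn 0.0000
```

View pics/t4.png

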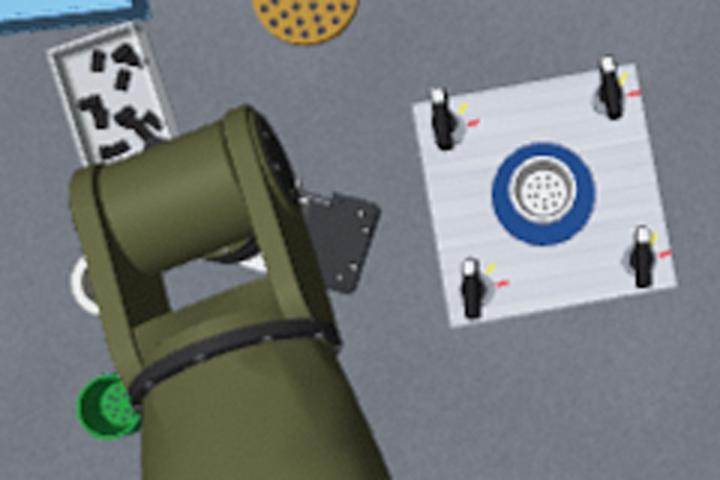

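View pics/s4.png

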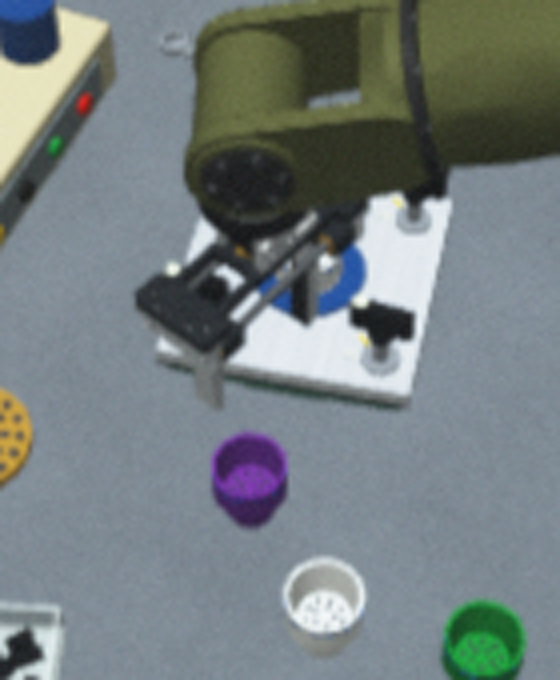

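```bash
python3 -m creep '[{"tx":-0.12,"ty":0,"tz":0.06,"turn":0,"fingers":94},{"tx":-0.3,"ty":0,"tz":0.15,"turn":0,"fingers":94},{"tx":-0.48,"ty":0.1,"tz":0.24,"turn":0,"fingers":94},{"tx":-0.58,"ty":0.25,"tz":0.29,"turn":0,"fingers":94},{"tx":-0.595,"ty":0.39,"tz":0.298,"turn":0,"fingers":94},{"tx":-0.595,"ty":0.39,"tz":0.298,"turn":0,"fingers":94},{"tx":-0.595,"ty":0.39,"tz":0.298,"turn":0,"fingers":94}]' 12
python3 - <<'E'
from h import *
st(); rel((400.9,327.2,43.5))
s=cam("side")
crop(s,200,340,210,350,4,"pics/s5.png")
E
```

```text
clock: 9.3
eef_pos: [401.0, 324.7, 131.6]
eef_rot: [-1.566, -0.003, -0.308]
wrist_force: [0.2, 0.1, 1.4]
finger_gap: 94.2
t 9.30 pos [401.  324.7 131.6] rot [-1.566 -0.003 -0.308] F [0.2 0.1 1.4] M [-0.01 -0.04  0.02] gap 94.2
tx -0.0059 ty 0.4405 tz 0.0099 turn 0.0000
```

View pics/s5.png

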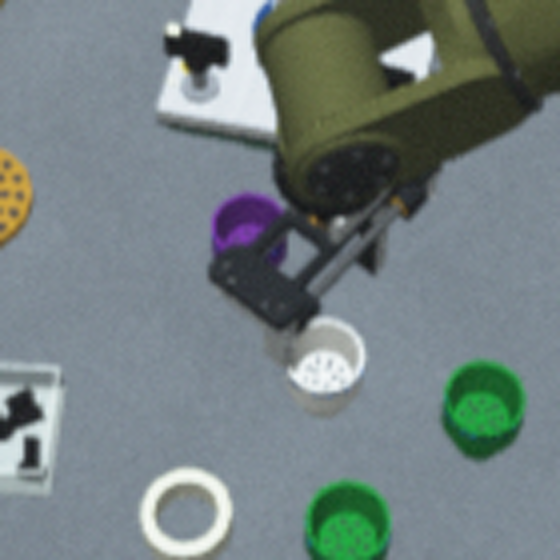

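Cup unmoved and between the fingers. Descend, grip.

```bash
python3 -m creep '[{"tx":-0.006,"ty":0.1,"tz":0.01,"turn":0,"fingers":94},{"tx":-0.006,"ty":0.22,"tz":0.01,"turn":0,"fingers":94},{"tx":-0.006,"ty":0.33,"tz":0.01,"turn":0,"fingers":94},{"tx":-0.006,"ty":0.41,"tz":0.01,"turn":0,"fingers":94},{"tx":-0.006,"ty":0.44,"tz":0.01,"turn":0,"fingers":94},{"tx":-0.006,"ty":0.44,"tz":0.01,"turn":0,"fingers":94}]' 12; python3 -m creep '[{"tx":0,"ty":0,"tz":0,"turn":0,"fingers":50},{"tx":0,"ty":0,"tz":0,"turn":0,"fingers":50},{"tx":0,"ty":0,"tz":0,"turn":0,"fingers":50},{"tx":0,"ty":0,"tz":0,"turn":0,"fingers":50},{"tx":0,"ty":0,"tz":0,"turn":0,"fingers":50},{"tx":0,"ty":0,"tz":0,"turn":0,"fingers":50}]' 12
python3 -m creep '[{"tx":0,"ty":-0.06,"tz":0,"turn":0,"fingers":50},{"tx":0,"ty":-0.2,"tz":0,"turn":0,"fingers":50},{"tx":0,"ty":-0.38,"tz":0,"turn":0,"fingers":50},{"tx":0,"ty":-0.56,"tz":0,"turn":0,"fingers":50},{"tx":0,"ty":-0.74,"tz":0,"turn":0,"fingers":50},{"tx":0,"ty":-0.85,"tz":0,"turn":0,"fingers":50},{"tx":0,"ty":-0.9,"tz":0,"turn":0,"fingers":50},{"tx":0,"ty":-0.9,"tz":0,"turn":0,"fingers":50}]' 12
python3 - <<'E'
from h import *
st(); rel((537.2,29,215));rel((537.2,29,180))
E
```

```text
clock: 9.95
eef_pos: [402.1, 327.3, 44.9]
eef_rot: [-1.565, -0.004, -0.31]
wrist_force: [-0.4, -0.8, -0.5]
finger_gap: 93.8
clock: 10.55
eef_pos: [402.2, 327.4, 45.2]
eef_rot: [-1.564, -0.005, -0.309]
wrist_force: [-1.2, -1.5, 4.6]
finger_gap: 62.7
clock: 11.35
eef_pos: [401.2, 326.7, 226.2]
eef_rot: [-1.563, -0.006, -0.31]
wrist_force: [-0.4, -0.3, -2.8]
finger_gap: 63.0
t 11.35 pos [401.2 326.7 226.2] rot [-1.563 -0.006 -0.31 ] F [-0.4 -0.3 -2.8] M [-0.01  0.02 -0.01] gap 63.0
tx 1.1006 ty 0.0526 tz -1.2110 turn 0.0000
tx 1.0996 ty 0.2276 tz -1.2123 turn 0.0000
```

```bash
python3 -m creep '[{"tx":0.1,"ty":0,"tz":-0.1,"turn":0,"fingers":50},{"tx":0.23,"ty":0,"tz":-0.25,"turn":0,"fingers":50},{"tx":0.36,"ty":0,"tz":-0.4,"turn":0,"fingers":50},{"tx":0.5,"ty":0,"tz":-0.55,"turn":0,"fingers":50},{"tx":0.64,"ty":0,"tz":-0.7,"turn":0,"fingers":50},{"tx":0.78,"ty":0,"tz":-0.85,"turn":0,"fingers":50},{"tx":0.9,"ty":0,"tz":-0.98,"turn":0,"fingers":50},{"tx":0.95,"ty":0,"tz":-1,"turn":0,"fingers":50},{"tx":0.95,"ty":0,"tz":-1,"turn":0,"fingers":50}]' 12
python3 - <<'E'
from h import *
st(); rel((537.2,29,175))
E
```

```text
clock: 12.25
eef_pos: [521.4, 77.5, 224.2]
eef_rot: [-1.564, -0.003, -0.311]
wrist_force: [0.3, 0.0, -2.2]
finger_gap: 62.4
t 12.25 pos [521.4  77.5 224.2] rot [-1.564 -0.003 -0.311] F [ 0.3  0.  -2.2] M [ 0.01 -0.02 -0.04] gap 62.4
tx 0.1487 ty 0.2450 tz -0.2086 turn 0.0000
```

```bash
python3 -m creep '[{"tx":0.05,"ty":0,"tz":-0.07,"turn":0,"fingers":50},{"tx":0.11,"ty":0.02,"tz":-0.15,"turn":0,"fingers":50},{"tx":0.149,"ty":0.1,"tz":-0.208,"turn":0,"fingers":50},{"tx":0.149,"ty":0.18,"tz":-0.208,"turn":0,"fingers":50},{"tx":0.149,"ty":0.245,"tz":-0.208,"turn":0,"fingers":50},{"tx":0.149,"ty":0.245,"tz":-0.208,"turn":0,"fingers":50},{"tx":0.149,"ty":0.245,"tz":-0.208,"turn":0,"fingers":50}]' 12
python3 - <<'E'
from h import *
st(); rel((537.2,29,113))
s=cam("side")
crop(s,220,340,140,260,5,"pics/s6.png")
E
```

```text
clock: 12.95
eef_pos: [537.2, 29.9, 175.2]
eef_rot: [-1.564, -0.003, -0.31]
wrist_force: [-0.1, 0.6, -2.2]
finger_gap: 62.3
t 12.95 pos [537.2  29.9 175.2] rot [-1.564 -0.003 -0.31 ] F [-0.1  0.6 -2.2] M [ 0.04 -0.03 -0.02] gap 62.3
tx 0.0005 ty 0.3109 tz -0.0066 turn 0.0000
```

View pics/s6.png

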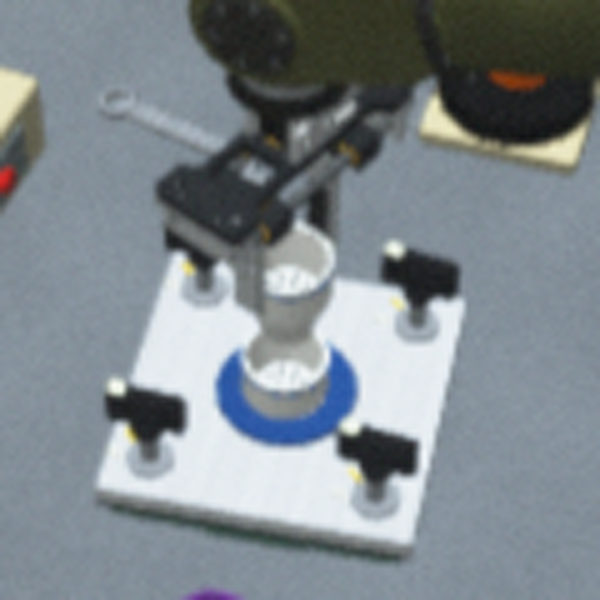

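The held cup is above the nested one, axis aligned. Descend to 112, then gently.

```bash
python3 -m creep '[{"tx":0,"ty":0.06,"tz":-0.006,"turn":0,"fingers":50},{"tx":0,"ty":0.13,"tz":-0.006,"turn":0,"fingers":50},{"tx":0,"ty":0.19,"tz":-0.006,"turn":0,"fingers":50},{"tx":0,"ty":0.25,"tz":-0.006,"turn":0,"fingers":50},{"tx":0,"ty":0.3,"tz":-0.006,"turn":0,"fingers":50},{"tx":0,"ty":0.31,"tz":-0.006,"turn":0,"fingers":50},{"tx":0,"ty":0.31,"tz":-0.006,"turn":0,"fingers":50}]' 12
python3 -m creep '[{"tx":0,"ty":0.01,"tz":0,"turn":0,"fingers":50},{"tx":0,"ty":0.02,"tz":0,"turn":0,"fingers":50},{"tx":0,"ty":0.02,"tz":0,"turn":0,"fingers":50}]' 12
python3 -m creep '[{"tx":0,"ty":0.008,"tz":0,"turn":0,"fingers":50},{"tx":0,"ty":0.01,"tz":0,"turn":0,"fingers":50},{"tx":0,"ty":0.01,"tz":0,"turn":0,"fingers":50}]' 12
```

```text
clock: 13.7
eef_pos: [537.4, 28.9, 113.3]
eef_rot: [-1.564, -0.004, -0.311]
wrist_force: [-0.4, 0.3, -2.4]
finger_gap: 62.4
clock: 14.0
eef_pos: [537.4, 29.0, 109.3]
eef_rot: [-1.564, -0.004, -0.311]
wrist_force: [0.3, -0.3, -1.5]
finger_gap: 62.5
clock: 14.3
eef_pos: [537.4, 29.0, 107.3]
eef_rot: [-1.564, -0.004, -0.311]
wrist_force: [0.8, -0.1, -1.3]
finger_gap: 62.4
```

```bash
python3 -m creep '[{"tx":0,"ty":0.004,"tz":0,"turn":0,"fingers":50},{"tx":0,"ty":0.008,"tz":0,"turn":0,"fingers":50},{"tx":0,"ty":0.008,"tz":0,"turn":0,"fingers":50}]' 12
python3 -m creep '[{"tx":0,"ty":0.004,"tz":0,"turn":0,"fingers":50},{"tx":0,"ty":0.004,"tz":0,"turn":0,"fingers":50}]' 12
python3 -m creep '[{"tx":0,"ty":0.004,"tz":0,"turn":0,"fingers":50},{"tx":0,"ty":0.004,"tz":0,"turn":0,"fingers":50}]' 12
```

```text
clock: 14.6
eef_pos: [537.4, 29.0, 105.6]
eef_rot: [-1.564, -0.004, -0.311]
wrist_force: [0.3, -0.5, -1.6]
finger_gap: 62.3
clock: 14.8
eef_pos: [537.5, 29.0, 105.2]
eef_rot: [-1.564, -0.004, -0.311]
wrist_force: [-2.2, 0.3, 2.9]
finger_gap: 62.5
clock: 15.0
eef_pos: [537.6, 29.0, 105.1]
eef_rot: [-1.564, -0.004, -0.311]
wrist_force: [-4.9, -1.0, 8.8]
finger_gap: 62.5
```

```bash
python3 -m creep '[{"tx":0,"ty":0,"tz":0,"turn":0,"fingers":85},{"tx":0,"ty":0,"tz":0,"turn":0,"fingers":85},{"tx":0,"ty":0,"tz":0,"turn":0,"fingers":85},{"tx":0,"ty":0,"tz":0,"turn":0,"fingers":85}]' 12
python3 -m creep '[{"tx":0,"ty":-0.1,"tz":0,"turn":0,"fingers":85},{"tx":0,"ty":-0.25,"tz":0,"turn":0,"fingers":85},{"tx":0,"ty":-0.4,"tz":0,"turn":0,"fingers":85},{"tx":0,"ty":-0.55,"tz":0,"turn":0,"fingers":85},{"tx":-0.15,"ty":-0.6,"tz":0.1,"turn":0,"fingers":70},{"tx":-0.35,"ty":-0.6,"tz":0.3,"turn":0,"fingers":60},{"tx":-0.5,"ty":-0.6,"tz":0.55,"turn":0,"fingers":50},{"tx":-0.7,"ty":-0.6,"tz":0.75,"turn":0,"fingers":44},{"tx":-0.9,"ty":-0.6,"tz":0.9,"turn":0,"fingers":44},{"tx":-0.9,"ty":-0.6,"tz":0.9,"turn":0,"fingers":44}]' 12
python3 - <<'E'
from h import *
st()
t=cam("top");s=cam("side")
cv2.imwrite("pics/top7.png",t["bgr"]);crop(t,220,330,150,260,6,"pics/t7.png");crop(s,225,335,150,260,6,"pics/s7.png")
cv2.imwrite("pics/side7.png",s["bgr"])
E
```

```text
clock: 15.4
eef_pos: [537.6, 29.0, 105.0]
eef_rot: [-1.564, -0.004, -0.31]
wrist_force: [-0.8, 0.3, 0.0]
finger_gap: 84.8
clock: 16.4
eef_pos: [418.4, 257.4, 225.5]
eef_rot: [-1.563, -0.004, -0.308]
wrist_force: [0.7, -1.1, 0.0]
finger_gap: 44.3
t 16.40 pos [418.4 257.4 225.5] rot [-1.563 -0.004 -0.308] F [ 0.7 -1.1  0. ] M [-0.05 -0.02 -0.  ] gap 44.3
```

View pics/top7.png

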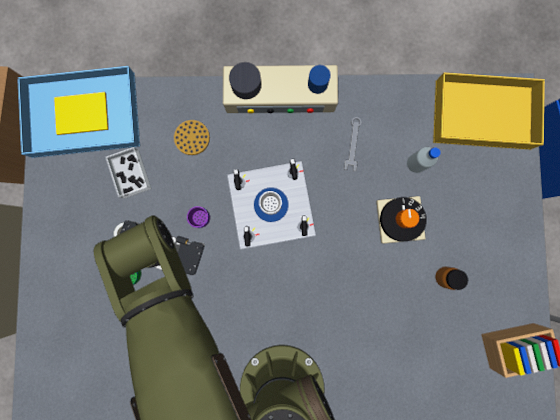

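View pics/t7.png

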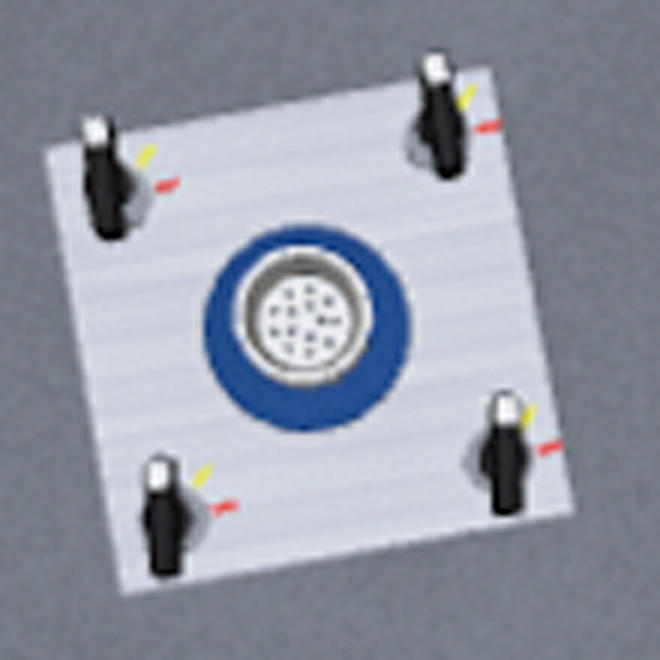

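View pics/side7.png

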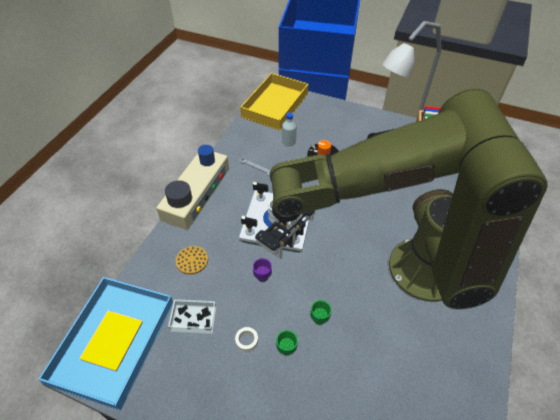

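```bash
cat >> h.py <<'E'
POT=np.array([537.0,29.1]); FY=np.radians(10.1)
def knobs():
    R=np.array([[np.cos(FY),-np.sin(FY)],[np.sin(FY),np.cos(FY)]])
    return {i+1:POT+R@np.array(v) for i,v in enumerate([(80,80),(-80,80),(-80,-80),(80,-80)])}
def knobang(t,which=(1,2,3,4)):
    K=knobs(); out={}
    hsv=cv2.cvtColor(t["bgr"],cv2.COLOR_BGR2HSV)
    for i in which:
        k=K[i]; u,v=proj(t,(*k,129))
        m=((hsv[...,2]<75)).astype(np.uint8)
        mk=np.zeros_like(m); cv2.circle(mk,(int(round(u)),int(round(v))),13,1,-1); m&=mk
        vv,uu=np.nonzero(m)
        if len(uu)<15: print(i,"hidden"); continue
        P=np.array([ray(t,a,b,129)[:2] for a,b in zip(uu,vv)])
        w=hsv[...,2].astype(float); mw=((hsv[...,2]>228)&(hsv[...,1]<40)).astype(np.uint8)&mk
        vw,uw=np.nonzero(mw); 
        tip=np.array([ray(t,a,b,129)[:2] for a,b in zip(uw,vw)]).mean(0) if len(uw) else None
        d=P-P.mean(0); ev,E=np.linalg.eigh(d.T@d); ax=E[:,1]
        if tip is not None and ax@(tip-k)<0: ax=-ax
        ya=np.arctan2(ax[1],ax[0])
        yt=None if tip is None else np.arctan2(*(tip-k)[::-1])
        print(i,"axis",np.round(k,1),"px",round(u,1),round(v,1),"black c",np.round(P.mean(0),1),"tip",None if tip is None else np.round(tip,1),"yaw(pca) %.1f"%np.degrees(ya),"yaw(tip)",None if yt is None else round(np.degrees(yt),1),"ang pca %.2f tip %.2f"%(FY-ya,FY-(yt or 0)),len(uw))
E
python3 - <<'E'
from h import *
t=cam("top");s=cam("side")
knobang(t)
K=knobs()
for i in K: print(i,"side",np.round(proj(s,(*K[i],129)),1))
print(proj(t,(537,29.1,130)))
# mark directions
hsv=cv2.cvtColor(t["bgr"],cv2.COLOR_BGR2HSV)
for nm,lo,hi in(("yel",(22,90,120),(38,255,255)),("red",(165,90,100),(179,255,255))):
    m=rng(t,lo,hi)
    for k in comps(t,m,1,60,(220,330,150,260)):
        p=k[:,0,:].mean(0); X=ray(t,*p,55)[:2]
        j=min(K,key=lambda i:np.linalg.norm(K[i]-X)); d=X-K[j]; print(nm,j,p,np.round(d,1),"yaw %.1f"%np.degrees(np.arctan2(d[1],d[0])))
E
```

```text
1 axis [601.7 121.9] px 236.2 178.6 black c [594.9 118.7] tip [618.3 119. ] yaw(pca) 5.2 yaw(tip) -9.9 ang pca 0.09 tip 0.35 8
2 axis [444.2  93.8] px 246.2 236.0 black c [439.1  91.3] tip [452.2  88.6] yaw(pca) -0.4 yaw(tip) -33.5 ang pca 0.18 tip 0.76 12
3 axis [472.3 -63.7] px 304.2 225.4 black c [466.1 -62. ] tip [475.1 -67.2] yaw(pca) 1.3 yaw(tip) -51.0 ang pca 0.15 tip 1.07 19
4 axis [629.8 -35.6] px 293.4 168.2 black c [621.3 -34.9] tip [638.5 -40. ] yaw(pca) 9.2 yaw(tip) -26.8 ang pca 0.02 tip 0.64 14
1 side [248.4 218.7]
2 side [295.1 226.9]
3 side [303.7 191.6]
4 side [259.7 184.5]
(np.float64(269.9790473215572), np.float64(201.82419453390673))
yel 3 [307.4 218.8] [ 22.3 -14.1] yaw -32.3
yel 4 [297.         165.71428571] [ 21.7 -13.3] yaw -31.5
```

Run:
```python
from h import *
rel((601.7,121.9,160),0.09)
```

```text
tx 1.0627 ty 0.3298 tz -0.3579 turn -0.1272
```

```bash
python3 -m creep '[{"tx":0.12,"ty":0,"tz":-0.04,"turn":-0.03,"fingers":44},{"tx":0.3,"ty":0,"tz":-0.1,"turn":-0.06,"fingers":44},{"tx":0.5,"ty":0,"tz":-0.17,"turn":-0.09,"fingers":44},{"tx":0.7,"ty":0,"tz":-0.24,"turn":-0.127,"fingers":44},{"tx":0.9,"ty":0.1,"tz":-0.3,"turn":-0.127,"fingers":44},{"tx":1,"ty":0.25,"tz":-0.358,"turn":-0.127,"fingers":44},{"tx":1,"ty":0.33,"tz":-0.358,"turn":-0.127,"fingers":44},{"tx":1,"ty":0.33,"tz":-0.358,"turn":-0.127,"fingers":44}]' 25
python3 - <<'E'
from h import *
st(); rel((601.7,121.9,99),0.09)
s=cam("side")
crop(s,225,335,140,260,6,"pics/s8.png")
E
```

```text
clock: 17.4
eef_pos: [589.3, 123.3, 157.0]
eef_rot: [-1.566, -0.002, 0.086]
wrist_force: [-0.4, 0.3, -0.5]
finger_gap: 43.6
t 17.40 pos [589.3 123.3 157. ] rot [-1.566 -0.002  0.086] F [-0.4  0.3 -0.5] M [ 0.02 -0.   -0.04] gap 43.6
tx 0.0604 ty 0.2903 tz -0.0134 turn -0.0012
```

View pics/s8.png

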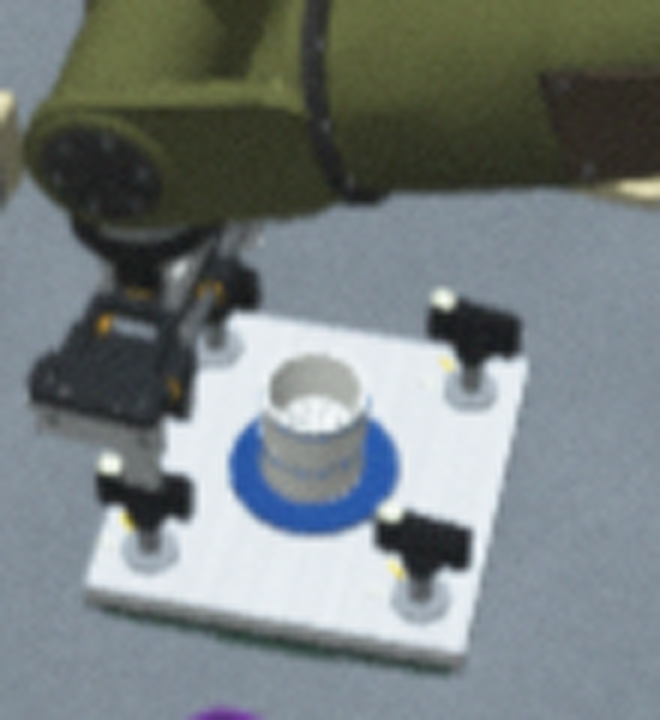

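```bash
python3 -m creep '[{"tx":0.06,"ty":0,"tz":-0.013,"turn":0,"fingers":44},{"tx":0.06,"ty":0.08,"tz":-0.013,"turn":0,"fingers":44},{"tx":0.06,"ty":0.18,"tz":-0.013,"turn":0,"fingers":44},{"tx":0.06,"ty":0.26,"tz":-0.013,"turn":0,"fingers":44},{"tx":0.06,"ty":0.29,"tz":-0.013,"turn":0,"fingers":44},{"tx":0.06,"ty":0.29,"tz":-0.013,"turn":0,"fingers":44}]' 25; python3 -m creep '[{"tx":0,"ty":0,"tz":0,"turn":0,"fingers":5},{"tx":0,"ty":0,"tz":0,"turn":0,"fingers":5},{"tx":0,"ty":0,"tz":0,"turn":0,"fingers":5},{"tx":0,"ty":0,"tz":0,"turn":0,"fingers":5},{"tx":0,"ty":0,"tz":0,"turn":0,"fingers":5}]' 25; python3 -c "
from h import *
st(); rel((601.7,121.9,99),-0.574)"
```

```text
clock: 18.05
eef_pos: [602.3, 122.7, 101.8]
eef_rot: [-1.566, -0.005, 0.087]
wrist_force: [0.3, 0.3, 0.5]
finger_gap: 44.1
clock: 18.55
eef_pos: [602.5, 122.0, 102.3]
eef_rot: [-1.568, -0.006, 0.087]
wrist_force: [-0.4, -6.4, 2.0]
finger_gap: 13.6
t 18.55 pos [602.5 122.  102.3] rot [-1.568 -0.006  0.087] F [-0.4 -6.4  2. ] M [-1.25  0.05  0.12] gap 13.6
tx -0.0043 ty 0.0163 tz 0.0000 turn 0.2105
```

```bash
python3 -m creep '[{"tx":0,"ty":0,"tz":0,"turn":0.03,"fingers":5},{"tx":0,"ty":0,"tz":0,"turn":0.06,"fingers":5},{"tx":0,"ty":0,"tz":0,"turn":0.09,"fingers":5},{"tx":0,"ty":0,"tz":0,"turn":0.12,"fingers":5},{"tx":0,"ty":0,"tz":0,"turn":0.15,"fingers":5},{"tx":0,"ty":0,"tz":0,"turn":0.18,"fingers":5},{"tx":0,"ty":0,"tz":0,"turn":0.21,"fingers":5},{"tx":0,"ty":0,"tz":0,"turn":0.21,"fingers":5},{"tx":0,"ty":0,"tz":0,"turn":0.21,"fingers":5}]' 25; python3 -c "
from h import *
st()"
```

```text
clock: 19.45
eef_pos: [602.5, 121.4, 102.3]
eef_rot: [-1.566, -0.003, -0.57]
wrist_force: [-2.0, -5.8, 1.3]
finger_gap: 13.9
t 19.45 pos [602.5 121.4 102.3] rot [-1.566 -0.003 -0.57 ] F [-2.  -5.8  1.3] M [-1.24  0.44 -0.11] gap 13.9
```

```bash
python3 -m creep '[{"tx":0,"ty":0,"tz":0,"turn":0,"fingers":44},{"tx":0,"ty":0,"tz":0,"turn":0,"fingers":44},{"tx":0,"ty":0,"tz":0,"turn":0,"fingers":44},{"tx":0,"ty":-0.1,"tz":0,"turn":0,"fingers":44},{"tx":0,"ty":-0.25,"tz":0,"turn":0,"fingers":44},{"tx":0,"ty":-0.34,"tz":0,"turn":0,"fingers":44},{"tx":0,"ty":-0.34,"tz":0,"turn":0,"fingers":44}]' 25; python3 -c "
from h import *
st(); rel((472.3,-63.7,160),0.02)"
```

```text
clock: 20.15
eef_pos: [603.2, 121.5, 173.0]
eef_rot: [-1.562, -0.006, -0.569]
wrist_force: [0.6, 0.2, -0.5]
finger_gap: 44.2
t 20.15 pos [603.2 121.5 173. ] rot [-1.562 -0.006 -0.569] F [ 0.6  0.2 -0.5] M [ 0.03 -0.02  0.05] gap 44.2
tx -0.0528 ty 0.0554 tz -1.1333 turn -0.1874
```

```bash
python3 -m creep '[{"tx":0,"ty":0,"tz":-0.12,"turn":-0.03,"fingers":44},{"tx":-0.01,"ty":0,"tz":-0.3,"turn":-0.06,"fingers":44},{"tx":-0.02,"ty":0,"tz":-0.5,"turn":-0.09,"fingers":44},{"tx":-0.03,"ty":0,"tz":-0.7,"turn":-0.12,"fingers":44},{"tx":-0.04,"ty":0,"tz":-0.9,"turn":-0.15,"fingers":44},{"tx":-0.053,"ty":0,"tz":-1,"turn":-0.187,"fingers":44},{"tx":-0.053,"ty":0,"tz":-1,"turn":-0.187,"fingers":44},{"tx":-0.053,"ty":0,"tz":-1,"turn":-0.187,"fingers":44}]' 25
python3 - <<'E'
from h import *
st(); rel((472.3,-63.7,101),0.02)
t=cam("top"); knobang(t,(1,)); crop(t,220,330,150,260,6,"pics/t9.png")
s=cam("side"); crop(s,225,335,140,260,6,"pics/s9.png")
E
```

```text
clock: 20.95
eef_pos: [486.5, -41.1, 170.8]
eef_rot: [-1.567, -0.009, 0.016]
wrist_force: [-0.4, 0.2, -0.3]
finger_gap: 43.8
t 20.95 pos [486.5 -41.1 170.8] rot [-1.567 -0.009  0.016] F [-0.4  0.2 -0.3] M [0.01 0.04 0.04] gap 43.8
tx -0.0763 ty 0.3477 tz -0.1131 turn -0.0014
1 axis [601.7 121.9] px 236.2 178.6 black c [594.9 120.7] tip [619.4 109.6] yaw(pca) -38.0 yaw(tip) -34.8 ang pca 0.84 tip 0.78 9
```

View pics/t9.png

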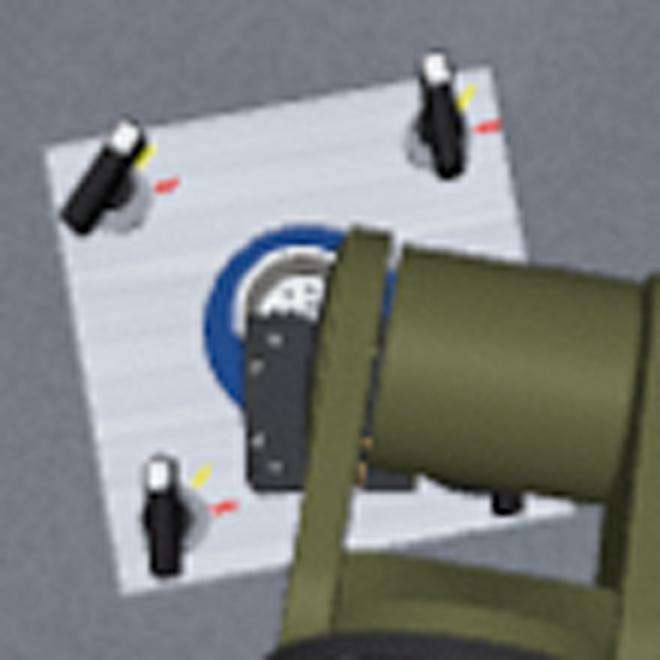

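View pics/s9.png

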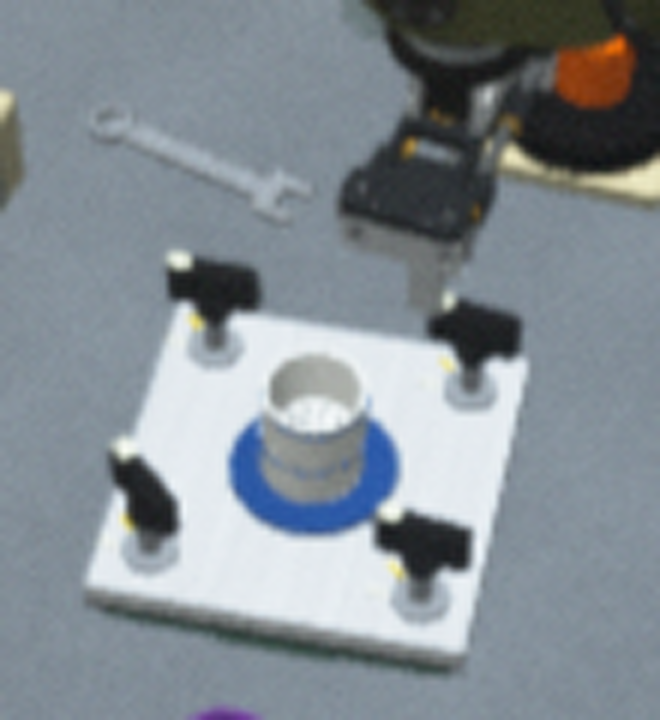

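```bash
python3 -m creep '[{"tx":-0.076,"ty":0,"tz":-0.113,"turn":0,"fingers":44},{"tx":-0.076,"ty":0.06,"tz":-0.113,"turn":0,"fingers":44},{"tx":-0.076,"ty":0.15,"tz":-0.113,"turn":0,"fingers":44},{"tx":-0.076,"ty":0.25,"tz":-0.113,"turn":0,"fingers":44},{"tx":-0.076,"ty":0.33,"tz":-0.113,"turn":0,"fingers":44},{"tx":-0.076,"ty":0.348,"tz":-0.113,"turn":0,"fingers":44},{"tx":-0.076,"ty":0.348,"tz":-0.113,"turn":0,"fingers":44}]' 25; python3 -m creep '[{"tx":0,"ty":0,"tz":0,"turn":0,"fingers":5},{"tx":0,"ty":0,"tz":0,"turn":0,"fingers":5},{"tx":0,"ty":0,"tz":0,"turn":0,"fingers":5},{"tx":0,"ty":0,"tz":0,"turn":0,"fingers":5},{"tx":0,"ty":0,"tz":0,"turn":0,"fingers":5}]' 25; python3 -c "
from h import *
st(); rel((472.3,-63.7,101),-0.574)"
```

```text
clock: 21.75
eef_pos: [472.8, -62.5, 100.4]
eef_rot: [-1.567, -0.008, 0.018]
wrist_force: [-0.4, 0.1, 0.9]
finger_gap: 44.0
clock: 22.25
eef_pos: [473.0, -63.6, 100.8]
eef_rot: [-1.569, -0.009, 0.017]
wrist_force: [-0.5, -9.5, 0.2]
finger_gap: 13.6
t 22.25 pos [473.  -63.6 100.8] rot [-1.569 -0.009  0.017] F [-0.5 -9.5  0.2] M [-1.78  0.11 -0.08] gap 13.6
tx -0.0035 ty -0.0009 tz -0.0005 turn 0.1883
```

```bash
python3 -m creep '[{"tx":0,"ty":0,"tz":0,"turn":0.03,"fingers":5},{"tx":0,"ty":0,"tz":0,"turn":0.06,"fingers":5},{"tx":0,"ty":0,"tz":0,"turn":0.09,"fingers":5},{"tx":0,"ty":0,"tz":0,"turn":0.12,"fingers":5},{"tx":0,"ty":0,"tz":0,"turn":0.15,"fingers":5},{"tx":0,"ty":0,"tz":0,"turn":0.18,"fingers":5},{"tx":0,"ty":0,"tz":0,"turn":0.19,"fingers":5},{"tx":0,"ty":0,"tz":0,"turn":0.19,"fingers":5},{"tx":0,"ty":0,"tz":0,"turn":0.19,"fingers":5}]' 25; python3 -c "
from h import *
st()"
python3 -m creep '[{"tx":0,"ty":0,"tz":0,"turn":0,"fingers":44},{"tx":0,"ty":0,"tz":0,"turn":0,"fingers":44},{"tx":0,"ty":0,"tz":0,"turn":0,"fingers":44},{"tx":0,"ty":-0.1,"tz":0,"turn":0,"fingers":44},{"tx":0,"ty":-0.25,"tz":0,"turn":0,"fingers":44},{"tx":0,"ty":-0.34,"tz":0,"turn":0,"fingers":44},{"tx":0,"ty":-0.34,"tz":0,"turn":0,"fingers":44}]' 25; python3 -c "
from h import *
st(); rel((444.3,93.8,160),-0.01)"
```

```text
clock: 23.15
eef_pos: [472.9, -64.1, 100.9]
eef_rot: [-1.565, -0.007, -0.578]
wrist_force: [-0.7, -5.6, -1.1]
finger_gap: 13.8
t 23.15 pos [472.9 -64.1 100.9] rot [-1.565 -0.007 -0.578] F [-0.7 -5.6 -1.1] M [-1.37  0.24 -0.08] gap 13.8
clock: 23.85
eef_pos: [473.3, -64.3, 171.0]
eef_rot: [-1.563, -0.01, -0.578]
wrist_force: [-0.2, 0.2, -0.1]
finger_gap: 43.9
t 23.85 pos [473.3 -64.3 171. ] rot [-1.563 -0.01  -0.578] F [-0.2  0.2 -0.1] M [-0.06  0.01  0.05] gap 43.9
tx -0.5537 ty 0.0537 tz 0.5823 turn -0.1808
```

```bash
python3 -m creep '[{"tx":-0.1,"ty":0,"tz":0.1,"turn":-0.03,"fingers":44},{"tx":-0.22,"ty":0,"tz":0.23,"turn":-0.07,"fingers":44},{"tx":-0.35,"ty":0,"tz":0.36,"turn":-0.11,"fingers":44},{"tx":-0.47,"ty":0,"tz":0.49,"turn":-0.15,"fingers":44},{"tx":-0.55,"ty":0,"tz":0.58,"turn":-0.18,"fingers":44},{"tx":-0.554,"ty":0.05,"tz":0.582,"turn":-0.181,"fingers":44},{"tx":-0.554,"ty":0.05,"tz":0.582,"turn":-0.181,"fingers":44}]' 25
python3 - <<'E'
from h import *
st(); rel((444.3,93.6,101),-0.01)
t=cam("top"); knobang(t,(1,3)); crop(t,220,330,150,260,6,"pics/t10.png")
E
```

```text
clock: 24.55
eef_pos: [443.3, 93.7, 158.8]
eef_rot: [-1.571, -0.01, -0.01]
wrist_force: [-0.3, -0.5, 0.1]
finger_gap: 43.7
t 24.55 pos [443.3  93.7 158.8] rot [-1.571 -0.01  -0.01 ] F [-0.3 -0.5  0.1] M [ 0.03 -0.01 -0.02] gap 43.7
tx 0.0019 ty 0.2888 tz -0.0006 turn 0.0000
1 axis [601.7 121.9] px 236.2 178.6 black c [594.7 120.8] tip [619.4 109.6] yaw(pca) -37.8 yaw(tip) -34.8 ang pca 0.84 tip 0.78 9
3 axis [472.3 -63.7] px 304.2 225.4 black c [467.6 -59.4] tip [478.5 -65.5] yaw(pca) -32.0 yaw(tip) -16.3 ang pca 0.73 tip 0.46 17
```

View pics/t10.png

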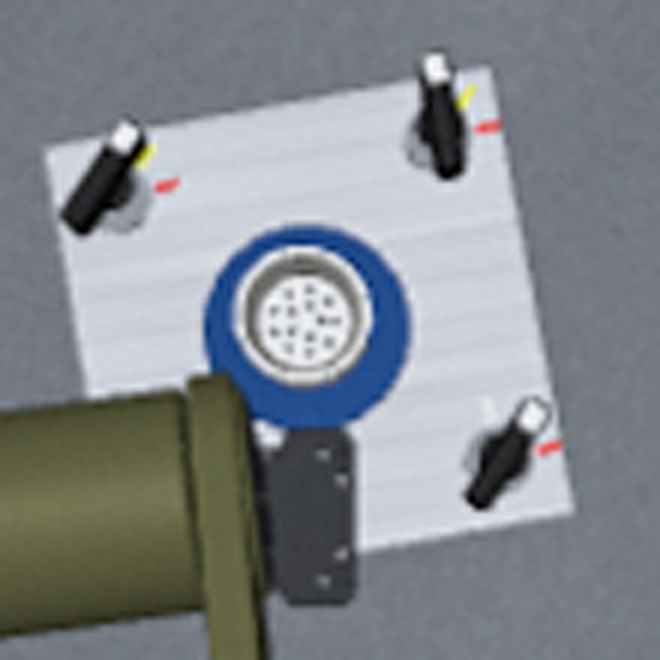

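```bash
python3 -m creep '[{"tx":0.002,"ty":0.06,"tz":0,"turn":0,"fingers":44},{"tx":0.002,"ty":0.15,"tz":0,"turn":0,"fingers":44},{"tx":0.002,"ty":0.23,"tz":0,"turn":0,"fingers":44},{"tx":0.002,"ty":0.28,"tz":0,"turn":0,"fingers":44},{"tx":0.002,"ty":0.289,"tz":0,"turn":0,"fingers":44},{"tx":0.002,"ty":0.289,"tz":0,"turn":0,"fingers":44}]' 25; python3 -m creep '[{"tx":0,"ty":0,"tz":0,"turn":0,"fingers":5},{"tx":0,"ty":0,"tz":0,"turn":0,"fingers":5},{"tx":0,"ty":0,"tz":0,"turn":0,"fingers":5},{"tx":0,"ty":0,"tz":0,"turn":0,"fingers":5},{"tx":0,"ty":0,"tz":0,"turn":0,"fingers":5}]' 25; python3 -c "
from h import *
st(); rel((444.3,93.7,101),-0.574)"
```

```text
clock: 25.2
eef_pos: [444.8, 92.9, 101.6]
eef_rot: [-1.571, -0.01, -0.012]
wrist_force: [-0.5, 0.2, -0.2]
finger_gap: 44.1
clock: 25.7
eef_pos: [445.0, 93.6, 101.9]
eef_rot: [-1.569, -0.011, -0.012]
wrist_force: [1.0, 7.8, -0.3]
finger_gap: 13.8
t 25.70 pos [445.   93.6 101.9] rot [-1.569 -0.011 -0.012] F [ 1.   7.8 -0.3] M [ 1.37 -0.13  0.13] gap 13.8
tx -0.0037 ty 0.0042 tz 0.0003 turn 0.1789
```

```bash
python3 -m creep '[{"tx":0,"ty":0,"tz":0,"turn":0.03,"fingers":5},{"tx":0,"ty":0,"tz":0,"turn":0.06,"fingers":5},{"tx":0,"ty":0,"tz":0,"turn":0.09,"fingers":5},{"tx":0,"ty":0,"tz":0,"turn":0.12,"fingers":5},{"tx":0,"ty":0,"tz":0,"turn":0.15,"fingers":5},{"tx":0,"ty":0,"tz":0,"turn":0.18,"fingers":5},{"tx":0,"ty":0,"tz":0,"turn":0.18,"fingers":5},{"tx":0,"ty":0,"tz":0,"turn":0.18,"fingers":5}]' 25; python3 -c "
from h import *
st()"
python3 -m creep '[{"tx":0,"ty":0,"tz":0,"turn":0,"fingers":44},{"tx":0,"ty":0,"tz":0,"turn":0,"fingers":44},{"tx":0,"ty":0,"tz":0,"turn":0,"fingers":44},{"tx":0,"ty":-0.1,"tz":0,"turn":0,"fingers":44},{"tx":0,"ty":-0.25,"tz":0,"turn":0,"fingers":44},{"tx":0,"ty":-0.34,"tz":0,"turn":0,"fingers":44},{"tx":0,"ty":-0.34,"tz":0,"turn":0,"fingers":44}]' 25; python3 -c "
from h import *
st(); rel((629.9,-35.6,160),0.15)"
```

```text
clock: 26.5
eef_pos: [445.1, 93.3, 101.9]
eef_rot: [-1.564, -0.009, -0.574]
wrist_force: [0.2, -5.3, -0.4]
finger_gap: 13.8
t 26.50 pos [445.1  93.3 101.9] rot [-1.564 -0.009 -0.574] F [ 0.2 -5.3 -0.4] M [-1.21  0.14  0.04] gap 13.8
clock: 27.2
eef_pos: [445.3, 93.5, 172.0]
eef_rot: [-1.561, -0.012, -0.574]
wrist_force: [-0.5, 0.1, -1.0]
finger_gap: 44.3
t 27.20 pos [445.3  93.5 172. ] rot [-1.561 -0.012 -0.574] F [-0.5  0.1 -1. ] M [-0.06 -0.    0.01] gap 44.3
tx 1.1249 ty 0.0732 tz -0.0418 turn -0.2304
```

```bash
python3 -m creep '[{"tx":0.12,"ty":0,"tz":0,"turn":-0.03,"fingers":44},{"tx":0.3,"ty":0,"tz":-0.01,"turn":-0.07,"fingers":44},{"tx":0.5,"ty":0,"tz":-0.02,"turn":-0.11,"fingers":44},{"tx":0.7,"ty":0,"tz":-0.03,"turn":-0.15,"fingers":44},{"tx":0.9,"ty":0,"tz":-0.04,"turn":-0.19,"fingers":44},{"tx":1,"ty":0,"tz":-0.042,"turn":-0.23,"fingers":44},{"tx":1,"ty":0,"tz":-0.042,"turn":-0.23,"fingers":44},{"tx":1,"ty":0,"tz":-0.042,"turn":-0.23,"fingers":44}]' 25
python3 - <<'E'
from h import *
st(); rel((629.9,-35.6,101),0.15)
E
```

```text
clock: 28.0
eef_pos: [608.1, -21.9, 173.0]
eef_rot: [-1.571, -0.014, 0.146]
wrist_force: [-1.2, 0.9, -0.6]
finger_gap: 44.2
t 28.00 pos [608.1 -21.9 173. ] rot [-1.571 -0.014  0.146] F [-1.2  0.9 -0.6] M [0.04 0.01 0.01] gap 44.2
tx 0.0928 ty 0.3612 tz -0.0834 turn -0.0012
```

```bash
python3 -m creep '[{"tx":0.05,"ty":0,"tz":-0.05,"turn":0,"fingers":44},{"tx":0.093,"ty":0.06,"tz":-0.083,"turn":0,"fingers":44},{"tx":0.093,"ty":0.15,"tz":-0.083,"turn":0,"fingers":44},{"tx":0.093,"ty":0.25,"tz":-0.083,"turn":0,"fingers":44},{"tx":0.093,"ty":0.33,"tz":-0.083,"turn":0,"fingers":44},{"tx":0.093,"ty":0.36,"tz":-0.083,"turn":0,"fingers":44},{"tx":0.093,"ty":0.36,"tz":-0.083,"turn":0,"fingers":44}]' 25; python3 -m creep '[{"tx":0,"ty":0,"tz":0,"turn":0,"fingers":5},{"tx":0,"ty":0,"tz":0,"turn":0,"fingers":5},{"tx":0,"ty":0,"tz":0,"turn":0,"fingers":5},{"tx":0,"ty":0,"tz":0,"turn":0,"fingers":5},{"tx":0,"ty":0,"tz":0,"turn":0,"fingers":5}]' 25; python3 -c "
from h import *
st(); rel((629.9,-35.6,101),-0.574)"
```

```text
clock: 28.7
eef_pos: [629.3, -34.9, 100.7]
eef_rot: [-1.57, -0.012, 0.146]
wrist_force: [-0.4, -0.2, -0.1]
finger_gap: 43.6
clock: 29.2
eef_pos: [629.5, -35.7, 101.1]
eef_rot: [-1.572, -0.013, 0.145]
wrist_force: [0.3, -6.2, 1.4]
finger_gap: 14.3
t 29.20 pos [629.5 -35.7 101.1] rot [-1.572 -0.013  0.145] F [ 0.3 -6.2  1.4] M [-0.97 -0.04  0.06] gap 14.3
tx 0.0019 ty 0.0007 tz 0.0003 turn 0.2290
```

```bash
python3 -m creep '[{"tx":0,"ty":0,"tz":0,"turn":0.03,"fingers":5},{"tx":0,"ty":0,"tz":0,"turn":0.06,"fingers":5},{"tx":0,"ty":0,"tz":0,"turn":0.09,"fingers":5},{"tx":0,"ty":0,"tz":0,"turn":0.12,"fingers":5},{"tx":0,"ty":0,"tz":0,"turn":0.15,"fingers":5},{"tx":0,"ty":0,"tz":0,"turn":0.18,"fingers":5},{"tx":0,"ty":0,"tz":0,"turn":0.21,"fingers":5},{"tx":0,"ty":0,"tz":0,"turn":0.23,"fingers":5},{"tx":0,"ty":0,"tz":0,"turn":0.23,"fingers":5},{"tx":0,"ty":0,"tz":0,"turn":0.23,"fingers":5}]' 25; python3 -c "
from h import *
st()"
python3 -m creep '[{"tx":0,"ty":0,"tz":0,"turn":0,"fingers":44},{"tx":0,"ty":0,"tz":0,"turn":0,"fingers":44},{"tx":0,"ty":0,"tz":0,"turn":0,"fingers":44},{"tx":0,"ty":-0.1,"tz":0,"turn":0,"fingers":44},{"tx":0,"ty":-0.25,"tz":0,"turn":0,"fingers":44},{"tx":0,"ty":-0.34,"tz":0,"turn":0,"fingers":44},{"tx":0,"ty":-0.34,"tz":0,"turn":0,"fingers":44}]' 25; python3 -c "
from h import *
st(); rel((602.2,121.7,160),-0.574)"
```

```text
clock: 30.2
eef_pos: [629.5, -35.7, 101.2]
eef_rot: [-1.563, -0.011, -0.575]
wrist_force: [1.2, 0.7, -1.7]
finger_gap: 13.7
t 30.20 pos [629.5 -35.7 101.2] rot [-1.563 -0.011 -0.575] F [ 1.2  0.7 -1.7] M [-0.28  0.08 -0.2 ] gap 13.7
clock: 30.9
eef_pos: [629.7, -35.9, 172.0]
eef_rot: [-1.561, -0.015, -0.575]
wrist_force: [-0.6, -0.1, -0.1]
finger_gap: 43.9
t 30.90 pos [629.7 -35.9 172. ] rot [-1.561 -0.015 -0.575] F [-0.6 -0.1 -0.1] M [ 0.01  0.02 -0.06] gap 43.9
tx -0.5445 ty 0.0578 tz 0.5860 turn -0.0003
```

```bash
python3 -m creep '[{"tx":-0.1,"ty":0,"tz":0.1,"turn":0,"fingers":44},{"tx":-0.25,"ty":0,"tz":0.27,"turn":0,"fingers":44},{"tx":-0.4,"ty":0,"tz":0.43,"turn":0,"fingers":44},{"tx":-0.5,"ty":0,"tz":0.54,"turn":0,"fingers":44},{"tx":-0.544,"ty":0.05,"tz":0.586,"turn":0,"fingers":44},{"tx":-0.544,"ty":0.05,"tz":0.586,"turn":0,"fingers":44}]' 25
python3 - <<'E'
from h import *
st(); rel((602.2,121.7,101),-0.574)
t=cam("top"); crop(t,220,330,150,260,6,"pics/t11.png"); knobang(t,(4,))
s=cam("side"); crop(s,225,335,140,260,6,"pics/s11.png")
E
```

```text
clock: 31.5
eef_pos: [601.2, 122.5, 159.1]
eef_rot: [-1.563, -0.012, -0.573]
wrist_force: [1.3, -0.8, 0.3]
finger_gap: 44.2
t 31.50 pos [601.2 122.5 159.1] rot [-1.563 -0.012 -0.573] F [ 1.3 -0.8  0.3] M [-0.07 -0.    0.01] gap 44.2
tx 0.0029 ty 0.2905 tz -0.0031 turn 0.0003
4 axis [629.8 -35.6] px 293.4 168.2 black c [621.6 -32.3] tip [641.1 -43.6] yaw(pca) -33.6 yaw(tip) -35.2 ang pca 0.76 tip 0.79 17
```

View pics/t11.png

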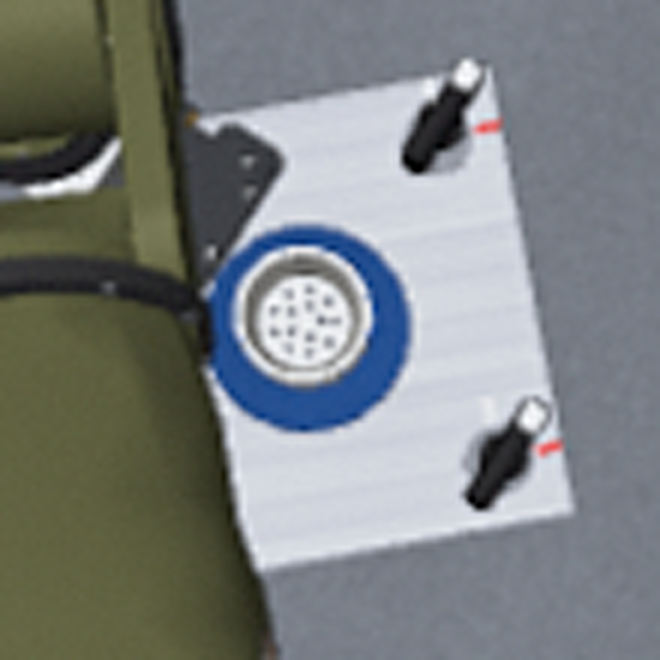

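View pics/s11.png

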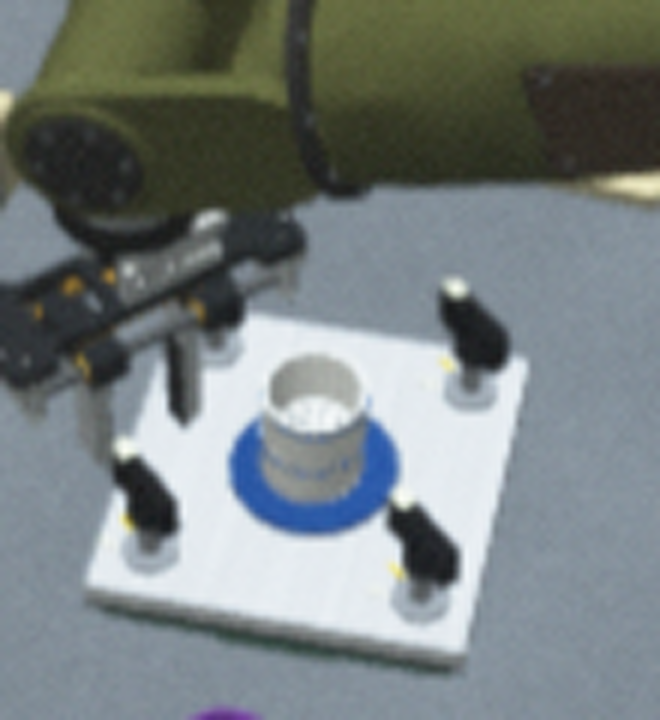

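```bash
python3 -m creep '[{"tx":0.003,"ty":0.06,"tz":-0.003,"turn":0,"fingers":44},{"tx":0.003,"ty":0.15,"tz":-0.003,"turn":0,"fingers":44},{"tx":0.003,"ty":0.23,"tz":-0.003,"turn":0,"fingers":44},{"tx":0.003,"ty":0.28,"tz":-0.003,"turn":0,"fingers":44},{"tx":0.003,"ty":0.29,"tz":-0.003,"turn":0,"fingers":44},{"tx":0.003,"ty":0.29,"tz":-0.003,"turn":0,"fingers":44}]' 25; python3 -m creep '[{"tx":0,"ty":0,"tz":0,"turn":0,"fingers":5},{"tx":0,"ty":0,"tz":0,"turn":0,"fingers":5},{"tx":0,"ty":0,"tz":0,"turn":0,"fingers":5},{"tx":0,"ty":0,"tz":0,"turn":0,"fingers":5},{"tx":0,"ty":0,"tz":0,"turn":0,"fingers":5}]' 25; python3 -m creep '[{"tx":0,"ty":0,"tz":0,"turn":0.03,"fingers":5},{"tx":0,"ty":0,"tz":0,"turn":0.06,"fingers":5},{"tx":0,"ty":0,"tz":0,"turn":0.09,"fingers":5},{"tx":0,"ty":0,"tz":0,"turn":0.12,"fingers":5},{"tx":0,"ty":0,"tz":0,"turn":0.15,"fingers":5},{"tx":0,"ty":0,"tz":0,"turn":0.18,"fingers":5},{"tx":0,"ty":0,"tz":0,"turn":0.21,"fingers":5},{"tx":0,"ty":0,"tz":0,"turn":0.23,"fingers":5},{"tx":0,"ty":0,"tz":0,"turn":0.23,"fingers":5}]' 25;python3 -c "
from h import *
st(); rel((602.2,121.7,101),-1.324)"
```

```text
clock: 32.2
eef_pos: [603.4, 119.3, 102.5]
eef_rot: [-1.562, -0.014, -0.576]
wrist_force: [-0.4, 0.2, -0.2]
finger_gap: 43.9
clock: 32.7
eef_pos: [604.1, 120.1, 102.9]
eef_rot: [-1.56, -0.015, -0.576]
wrist_force: [5.5, 7.6, -1.3]
finger_gap: 13.3
clock: 33.6
eef_pos: [602.7, 119.2, 102.8]
eef_rot: [-1.557, -0.005, -1.3]
wrist_force: [-10.6, -5.5, 6.3]
finger_gap: 13.9
t 33.60 pos [602.7 119.2 102.8] rot [-1.557 -0.005 -1.3  ] F [-10.6  -5.5   6.3] M [-1.56  2.48  0.05] gap 13.9
tx -0.0128 ty 0.0092 tz 0.0007 turn 0.0075
```

```bash
python3 -m creep '[{"tx":-0.006,"ty":0,"tz":0,"turn":0.005,"fingers":5},{"tx":-0.01,"ty":0,"tz":0,"turn":0.01,"fingers":5},{"tx":-0.01,"ty":0,"tz":0,"turn":0.014,"fingers":5},{"tx":-0.01,"ty":0,"tz":0,"turn":0.014,"fingers":5}]' 25;python3 -c "
from h import *
st(); rel((602.2,121.7,101),-1.324)"
```

```text
clock: 34.0
eef_pos: [602.4, 119.3, 102.9]
eef_rot: [-1.558, -0.007, -1.345]
wrist_force: [2.3, -11.8, 0.6]
finger_gap: 13.7
t 34.00 pos [602.4 119.3 102.9] rot [-1.558 -0.007 -1.345] F [  2.3 -11.8   0.6] M [-2.45 -0.02  0.36] gap 13.7
tx -0.0118 ty 0.0095 tz 0.0014 turn -0.0066
```

```bash
python3 -m creep '[{"tx":0,"ty":0,"tz":0,"turn":0.006,"fingers":5},{"tx":0,"ty":0,"tz":0,"turn":0.012,"fingers":5},{"tx":0,"ty":0,"tz":0,"turn":0.012,"fingers":5}]' 25;python3 -c "
from h import *
st()"
```

```text
clock: 34.3
eef_pos: [602.4, 119.2, 102.9]
eef_rot: [-1.557, -0.007, -1.383]
wrist_force: [1.2, -2.0, 0.1]
finger_gap: 14.2
t 34.30 pos [602.4 119.2 102.9] rot [-1.557 -0.007 -1.383] F [ 1.2 -2.   0.1] M [-0.59  0.09  0.49] gap 14.2
```

```bash
python3 -m creep '[{"tx":0,"ty":0,"tz":0,"turn":0,"fingers":44},{"tx":0,"ty":0,"tz":0,"turn":0,"fingers":44},{"tx":0,"ty":0,"tz":0,"turn":0,"fingers":44},{"tx":0,"ty":-0.1,"tz":0,"turn":0,"fingers":44},{"tx":0,"ty":-0.25,"tz":0,"turn":0,"fingers":44},{"tx":0,"ty":-0.34,"tz":0,"turn":0,"fingers":44},{"tx":0,"ty":-0.34,"tz":0,"turn":0,"fingers":44}]' 25; python3 -c "
from h import *
st(); rel((472.8,-64.0,160),-0.578)"
```

```text
clock: 35.0
eef_pos: [602.4, 119.8, 173.7]
eef_rot: [-1.553, -0.007, -1.383]
wrist_force: [0.6, 0.9, 0.5]
finger_gap: 44.0
t 35.00 pos [602.4 119.8 173.7] rot [-1.553 -0.007 -1.383] F [0.6 0.9 0.5] M [-0.04  0.08 -0.02] gap 44.0
tx 0.7809 ty 0.0590 tz -0.8097 turn -0.2562
```

```bash
python3 -m creep '[{"tx":0.1,"ty":0,"tz":-0.1,"turn":-0.03,"fingers":44},{"tx":0.24,"ty":0,"tz":-0.25,"turn":-0.07,"fingers":44},{"tx":0.38,"ty":0,"tz":-0.4,"turn":-0.11,"fingers":44},{"tx":0.52,"ty":0,"tz":-0.54,"turn":-0.15,"fingers":44},{"tx":0.66,"ty":0,"tz":-0.68,"turn":-0.19,"fingers":44},{"tx":0.75,"ty":0,"tz":-0.78,"turn":-0.23,"fingers":44},{"tx":0.781,"ty":0.03,"tz":-0.81,"turn":-0.256,"fingers":44},{"tx":0.781,"ty":0.05,"tz":-0.81,"turn":-0.256,"fingers":44},{"tx":0.781,"ty":0.05,"tz":-0.81,"turn":-0.256,"fingers":44}]' 25
python3 - <<'E'
from h import *
st(); rel((472.8,-64.0,101),-0.578)
t=cam("top"); crop(t,220,330,150,260,6,"pics/t12.png"); knobang(t,(1,))
E
```

```text
clock: 35.9
eef_pos: [472.5, -63.7, 160.7]
eef_rot: [-1.564, -0.016, -0.581]
wrist_force: [-0.4, -0.5, -1.2]
finger_gap: 44.2
t 35.90 pos [472.5 -63.7 160.7] rot [-1.564 -0.016 -0.581] F [-0.4 -0.5 -1.2] M [-0.03 -0.04 -0.05] gap 44.2
tx -0.0027 ty 0.2987 tz -0.0026 turn -0.0011
1 axis [601.7 121.9] px 236.2 178.6 black c [596.3 124.4] tip [608.9 111.6] yaw(pca) -84.9 yaw(tip) -55.1 ang pca 1.66 tip 1.14 12
```

View pics/t12.png

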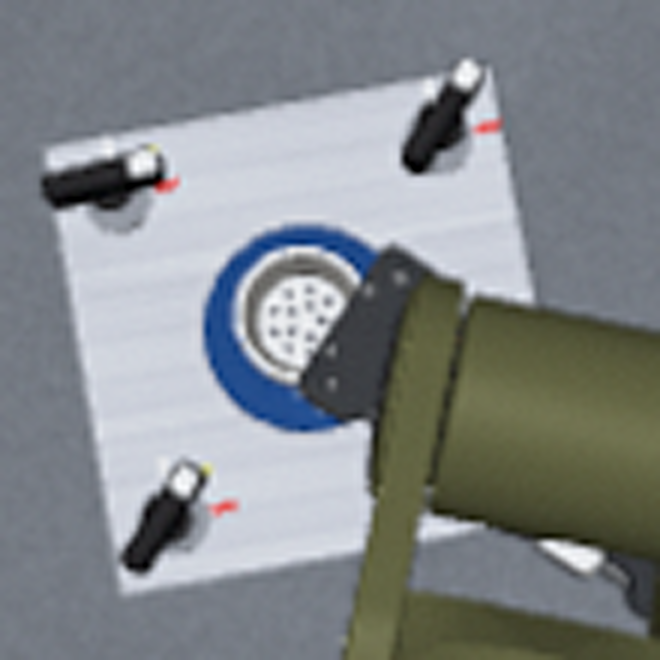

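```bash
python3 -m creep '[{"tx":-0.003,"ty":0.06,"tz":-0.003,"turn":0,"fingers":44},{"tx":-0.006,"ty":0.15,"tz":-0.003,"turn":0,"fingers":44},{"tx":-0.008,"ty":0.23,"tz":-0.003,"turn":0,"fingers":44},{"tx":-0.01,"ty":0.29,"tz":-0.003,"turn":0,"fingers":44},{"tx":-0.01,"ty":0.298,"tz":-0.003,"turn":0,"fingers":44},{"tx":-0.01,"ty":0.298,"tz":-0.003,"turn":0,"fingers":44}]' 25; python3 -m creep '[{"tx":0,"ty":0,"tz":0,"turn":0,"fingers":5},{"tx":0,"ty":0,"tz":0,"turn":0,"fingers":5},{"tx":0,"ty":0,"tz":0,"turn":0,"fingers":5},{"tx":0,"ty":0,"tz":0,"turn":0,"fingers":5},{"tx":0,"ty":0,"tz":0,"turn":0,"fingers":5}]' 25; python3 -m creep '[{"tx":0,"ty":0,"tz":0,"turn":0.03,"fingers":5},{"tx":0,"ty":0,"tz":0,"turn":0.06,"fingers":5},{"tx":0,"ty":0,"tz":0,"turn":0.09,"fingers":5},{"tx":0,"ty":0,"tz":0,"turn":0.12,"fingers":5},{"tx":0,"ty":0,"tz":0,"turn":0.15,"fingers":5},{"tx":0,"ty":0,"tz":0,"turn":0.18,"fingers":5},{"tx":0,"ty":0,"tz":0,"turn":0.21,"fingers":5},{"tx":0,"ty":0,"tz":0,"turn":0.23,"fingers":5},{"tx":0,"ty":0,"tz":0,"turn":0.23,"fingers":5}]' 25;python3 -c "
from h import *
st(); rel((472.8,-64,101),-1.324)"
```

```text
clock: 36.55
eef_pos: [471.9, -62.9, 101.3]
eef_rot: [-1.564, -0.016, -0.581]
wrist_force: [0.3, 0.2, -0.2]
finger_gap: 44.1
clock: 37.05
eef_pos: [471.7, -63.4, 101.6]
eef_rot: [-1.565, -0.017, -0.581]
wrist_force: [-3.1, -2.8, 3.1]
finger_gap: 14.2
clock: 37.95
eef_pos: [472.0, -63.1, 101.6]
eef_rot: [-1.555, -0.008, -1.304]
wrist_force: [4.8, 2.5, -2.5]
finger_gap: 14.1
t 37.95 pos [472.  -63.1 101.6] rot [-1.555 -0.008 -1.304] F [ 4.8  2.5 -2.5] M [ 0.15 -0.29  0.02] gap 14.1
tx 0.0051 ty 0.0033 tz 0.0027 turn 0.0064
```

```bash
python3 -m creep '[{"tx":0,"ty":0,"tz":0,"turn":0.006,"fingers":5},{"tx":0,"ty":0,"tz":0,"turn":0.012,"fingers":5},{"tx":0,"ty":0,"tz":0,"turn":0.018,"fingers":5},{"tx":0,"ty":0,"tz":0,"turn":0.024,"fingers":5},{"tx":0,"ty":0,"tz":0,"turn":0.024,"fingers":5}]' 25;python3 -c "
from h import *
st()"
python3 -m creep '[{"tx":0,"ty":0,"tz":0,"turn":0,"fingers":44},{"tx":0,"ty":0,"tz":0,"turn":0,"fingers":44},{"tx":0,"ty":0,"tz":0,"turn":0,"fingers":44},{"tx":0,"ty":-0.1,"tz":0,"turn":0,"fingers":44},{"tx":0,"ty":-0.25,"tz":0,"turn":0,"fingers":44},{"tx":0,"ty":-0.34,"tz":0,"turn":0,"fingers":44},{"tx":0,"ty":-0.34,"tz":0,"turn":0,"fingers":44}]' 25; python3 -c "
from h import *
st(); rel((444.8,93.4,160),-0.574)"
```

```text
clock: 38.45
eef_pos: [472.1, -63.0, 101.7]
eef_rot: [-1.554, -0.007, -1.38]
wrist_force: [2.4, 2.6, -2.1]
finger_gap: 14.4
t 38.45 pos [472.1 -63.  101.7] rot [-1.554 -0.007 -1.38 ] F [ 2.4  2.6 -2.1] M [ 0.18 -0.22  0.56] gap 14.4
clock: 39.15
eef_pos: [471.7, -63.1, 171.8]
eef_rot: [-1.55, -0.009, -1.38]
wrist_force: [-0.1, 0.2, 0.7]
finger_gap: 43.8
t 39.15 pos [471.7 -63.1 171.8] rot [-1.55  -0.009 -1.38 ] F [-0.1  0.2  0.7] M [-0.04  0.02 -0.01] gap 43.8
tx -0.7943 ty 0.0526 tz 0.0151 turn -0.2565
```

```bash
python3 -m creep '[{"tx":-0.12,"ty":0,"tz":0,"turn":-0.04,"fingers":44},{"tx":-0.28,"ty":0,"tz":0,"turn":-0.08,"fingers":44},{"tx":-0.45,"ty":0,"tz":0.01,"turn":-0.12,"fingers":44},{"tx":-0.6,"ty":0,"tz":0.015,"turn":-0.16,"fingers":44},{"tx":-0.74,"ty":0,"tz":0.015,"turn":-0.2,"fingers":44},{"tx":-0.794,"ty":0.02,"tz":0.015,"turn":-0.24,"fingers":44},{"tx":-0.794,"ty":0.05,"tz":0.015,"turn":-0.256,"fingers":44},{"tx":-0.794,"ty":0.05,"tz":0.015,"turn":-0.256,"fingers":44}]' 25
python3 - <<'E'
from h import *
st(); rel((444.8,93.4,101),-0.574)
E
```

```text
clock: 39.95
eef_pos: [444.0, 93.5, 158.9]
eef_rot: [-1.564, -0.019, -0.574]
wrist_force: [1.0, 0.5, -1.1]
finger_gap: 44.1
t 39.95 pos [444.   93.5 158.9] rot [-1.564 -0.019 -0.574] F [ 1.   0.5 -1.1] M [-0.02  0.03 -0.03] gap 44.1
tx -0.0017 ty 0.2897 tz -0.0002 turn -0.0001
```

```bash
python3 -m creep '[{"tx":-0.002,"ty":0.06,"tz":0,"turn":0,"fingers":44},{"tx":-0.002,"ty":0.15,"tz":0,"turn":0,"fingers":44},{"tx":-0.002,"ty":0.23,"tz":0,"turn":0,"fingers":44},{"tx":-0.002,"ty":0.28,"tz":0,"turn":0,"fingers":44},{"tx":-0.002,"ty":0.29,"tz":0,"turn":0,"fingers":44},{"tx":-0.002,"ty":0.29,"tz":0,"turn":0,"fingers":44}]' 25; python3 -m creep '[{"tx":0,"ty":0,"tz":0,"turn":0,"fingers":5},{"tx":0,"ty":0,"tz":0,"turn":0,"fingers":5},{"tx":0,"ty":0,"tz":0,"turn":0,"fingers":5},{"tx":0,"ty":0,"tz":0,"turn":0,"fingers":5},{"tx":0,"ty":0,"tz":0,"turn":0,"fingers":5}]' 25; python3 -m creep '[{"tx":0,"ty":0,"tz":0,"turn":0.03,"fingers":5},{"tx":0,"ty":0,"tz":0,"turn":0.06,"fingers":5},{"tx":0,"ty":0,"tz":0,"turn":0.09,"fingers":5},{"tx":0,"ty":0,"tz":0,"turn":0.12,"fingers":5},{"tx":0,"ty":0,"tz":0,"turn":0.15,"fingers":5},{"tx":0,"ty":0,"tz":0,"turn":0.18,"fingers":5},{"tx":0,"ty":0,"tz":0,"turn":0.21,"fingers":5},{"tx":0,"ty":0,"tz":0,"turn":0.23,"fingers":5},{"tx":0,"ty":0,"tz":0,"turn":0.23,"fingers":5}]' 25;python3 -c "
from h import *
st()"
python3 -m creep '[{"tx":0,"ty":0,"tz":0,"turn":0.006,"fingers":5},{"tx":0,"ty":0,"tz":0,"turn":0.012,"fingers":5},{"tx":0,"ty":0,"tz":0,"turn":0.018,"fingers":5},{"tx":0,"ty":0,"tz":0,"turn":0.024,"fingers":5},{"tx":0,"ty":0,"tz":0,"turn":0.024,"fingers":5}]' 25;python3 -c "
from h import *
st()"
```

```text
clock: 40.55
eef_pos: [444.8, 93.3, 100.8]
eef_rot: [-1.564, -0.019, -0.575]
wrist_force: [-0.3, 0.8, 0.8]
finger_gap: 44.0
clock: 41.05
eef_pos: [444.9, 93.4, 101.0]
eef_rot: [-1.564, -0.019, -0.575]
wrist_force: [-0.3, 0.6, 2.8]
finger_gap: 14.0
clock: 41.95
eef_pos: [444.5, 93.1, 101.0]
eef_rot: [-1.555, -0.01, -1.298]
wrist_force: [-2.6, -2.0, 4.0]
finger_gap: 13.8
t 41.95 pos [444.5  93.1 101. ] rot [-1.555 -0.01  -1.298] F [-2.6 -2.   4. ] M [-0.73  1.12 -0.05] gap 13.8
clock: 42.45
eef_pos: [444.5, 93.1, 101.0]
eef_rot: [-1.554, -0.009, -1.374]
wrist_force: [-1.8, -0.6, 2.1]
finger_gap: 14.4
t 42.45 pos [444.5  93.1 101. ] rot [-1.554 -0.009 -1.374] F [-1.8 -0.6  2.1] M [-0.66  0.64  0.65] gap 14.4
```

Knob 2 at its stop (moment 0.65). On to knob 4.

```bash
python3 -m creep '[{"tx":0,"ty":0,"tz":0,"turn":0,"fingers":44},{"tx":0,"ty":0,"tz":0,"turn":0,"fingers":44},{"tx":0,"ty":0,"tz":0,"turn":0,"fingers":44},{"tx":0,"ty":-0.1,"tz":0,"turn":0,"fingers":44},{"tx":0,"ty":-0.25,"tz":0,"turn":0,"fingers":44},{"tx":0,"ty":-0.34,"tz":0,"turn":0,"fingers":44},{"tx":0,"ty":-0.34,"tz":0,"turn":0,"fingers":44}]' 25; python3 -c "
from h import *
st(); rel((629.6,-35.7,160),-0.574)"
```

```text
clock: 43.15
eef_pos: [444.3, 93.7, 171.2]
eef_rot: [-1.55, -0.009, -1.374]
wrist_force: [-0.1, 1.2, -0.8]
finger_gap: 44.5
t 43.15 pos [444.3  93.7 171.2] rot [-1.55  -0.009 -1.374] F [-0.1  1.2 -0.8] M [-0.09  0.01 -0.01] gap 44.5
tx 0.8153 ty 0.0799 tz 0.7804 turn -0.2546
```

```bash
python3 -m creep '[{"tx":0.1,"ty":0,"tz":0.1,"turn":-0.03,"fingers":44},{"tx":0.24,"ty":0,"tz":0.23,"turn":-0.07,"fingers":44},{"tx":0.4,"ty":0,"tz":0.38,"turn":-0.11,"fingers":44},{"tx":0.55,"ty":0,"tz":0.52,"turn":-0.15,"fingers":44},{"tx":0.7,"ty":0,"tz":0.66,"turn":-0.19,"fingers":44},{"tx":0.8,"ty":0.02,"tz":0.77,"turn":-0.23,"fingers":44},{"tx":0.815,"ty":0.05,"tz":0.78,"turn":-0.254,"fingers":44},{"tx":0.815,"ty":0.07,"tz":0.78,"turn":-0.254,"fingers":44},{"tx":0.815,"ty":0.07,"tz":0.78,"turn":-0.254,"fingers":44}]' 25
python3 - <<'E'
from h import *
st(); rel((629.6,-35.7,101),-0.574)
t=cam("top"); crop(t,220,330,150,260,6,"pics/t13.png")
E
```

```text
clock: 44.05
eef_pos: [628.7, -35.3, 160.4]
eef_rot: [-1.563, -0.019, -0.578]
wrist_force: [-0.1, 0.2, -0.1]
finger_gap: 43.8
t 44.05 pos [628.7 -35.3 160.4] rot [-1.563 -0.019 -0.578] F [-0.1  0.2 -0.1] M [ 0.01  0.01 -0.02] gap 43.8
tx -0.0012 ty 0.2969 tz -0.0014 turn -0.0014
```

View pics/t13.png

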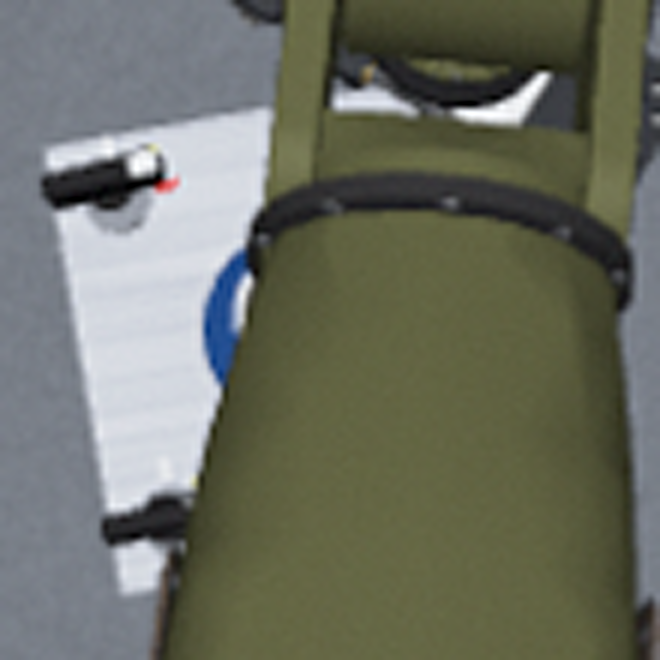

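```bash
python3 -m creep '[{"tx":-0.001,"ty":0.06,"tz":0,"turn":0,"fingers":44},{"tx":-0.001,"ty":0.15,"tz":0,"turn":0,"fingers":44},{"tx":-0.001,"ty":0.23,"tz":0,"turn":0,"fingers":44},{"tx":-0.001,"ty":0.29,"tz":0,"turn":0,"fingers":44},{"tx":-0.001,"ty":0.297,"tz":0,"turn":0,"fingers":44},{"tx":-0.001,"ty":0.297,"tz":0,"turn":0,"fingers":44}]' 25; python3 -m creep '[{"tx":0,"ty":0,"tz":0,"turn":0,"fingers":5},{"tx":0,"ty":0,"tz":0,"turn":0,"fingers":5},{"tx":0,"ty":0,"tz":0,"turn":0,"fingers":5},{"tx":0,"ty":0,"tz":0,"turn":0,"fingers":5},{"tx":0,"ty":0,"tz":0,"turn":0,"fingers":5}]' 25; python3 -m creep '[{"tx":0,"ty":0,"tz":0,"turn":0.03,"fingers":5},{"tx":0,"ty":0,"tz":0,"turn":0.06,"fingers":5},{"tx":0,"ty":0,"tz":0,"turn":0.09,"fingers":5},{"tx":0,"ty":0,"tz":0,"turn":0.12,"fingers":5},{"tx":0,"ty":0,"tz":0,"turn":0.15,"fingers":5},{"tx":0,"ty":0,"tz":0,"turn":0.18,"fingers":5},{"tx":0,"ty":0,"tz":0,"turn":0.21,"fingers":5},{"tx":0,"ty":0,"tz":0,"turn":0.23,"fingers":5},{"tx":0,"ty":0,"tz":0,"turn":0.23,"fingers":5}]' 25;python3 -c "
from h import *
st()"
python3 -m creep '[{"tx":0,"ty":0,"tz":0,"turn":0.006,"fingers":5},{"tx":0,"ty":0,"tz":0,"turn":0.012,"fingers":5},{"tx":0,"ty":0,"tz":0,"turn":0.018,"fingers":5},{"tx":0,"ty":0,"tz":0,"turn":0.024,"fingers":5},{"tx":0,"ty":0,"tz":0,"turn":0.024,"fingers":5}]' 25;python3 -c "
from h import *
st()"
```

```text
clock: 44.7
eef_pos: [630.0, -35.2, 102.0]
eef_rot: [-1.563, -0.021, -0.578]
wrist_force: [-0.5, 0.1, -0.3]
finger_gap: 44.6
clock: 45.2
eef_pos: [629.8, -35.7, 102.2]
eef_rot: [-1.564, -0.021, -0.578]
wrist_force: [-4.0, -4.0, 4.1]
finger_gap: 13.8
clock: 46.1
eef_pos: [629.8, -35.7, 102.2]
eef_rot: [-1.552, -0.011, -1.301]
wrist_force: [0.3, 0.1, 0.1]
finger_gap: 14.0
t 46.10 pos [629.8 -35.7 102.2] rot [-1.552 -0.011 -1.301] F [0.3 0.1 0.1] M [-0.41  0.46 -0.  ] gap 14.0
clock: 46.6
eef_pos: [629.9, -35.8, 102.3]
eef_rot: [-1.551, -0.01, -1.377]
wrist_force: [1.5, -1.3, -0.3]
finger_gap: 14.4
t 46.60 pos [629.9 -35.8 102.3] rot [-1.551 -0.01  -1.377] F [ 1.5 -1.3 -0.3] M [-0.57  0.08  0.53] gap 14.4
```

```bash
python3 -m creep '[{"tx":0,"ty":0,"tz":0,"turn":0,"fingers":44},{"tx":0,"ty":0,"tz":0,"turn":0,"fingers":44},{"tx":0,"ty":0,"tz":0,"turn":0,"fingers":44},{"tx":0,"ty":-0.1,"tz":0,"turn":0,"fingers":44},{"tx":0,"ty":-0.25,"tz":0,"turn":0,"fingers":44},{"tx":0,"ty":-0.45,"tz":0,"turn":0,"fingers":50},{"tx":0,"ty":-0.5,"tz":0,"turn":0,"fingers":60},{"tx":0,"ty":-0.5,"tz":0,"turn":0,"fingers":70}]' 25; python3 -c "
from h import *
st(); rel((430,-170,200))"
```

```text
clock: 47.4
eef_pos: [628.3, -35.3, 203.9]
eef_rot: [-1.548, -0.011, -1.377]
wrist_force: [-0.5, 0.3, -0.6]
finger_gap: 62.7
t 47.40 pos [628.3 -35.3 203.9] rot [-1.548 -0.011 -1.377] F [-0.5  0.3 -0.6] M [-0.07  0.06  0.06] gap 62.7
tx 0.4703 ty -0.0007 tz -1.1027 turn 0.0000
```

```bash
python3 -m creep '[{"tx":0.08,"ty":0,"tz":-0.15,"turn":0,"fingers":80},{"tx":0.16,"ty":0,"tz":-0.35,"turn":0,"fingers":80},{"tx":0.24,"ty":0,"tz":-0.55,"turn":0,"fingers":80},{"tx":0.33,"ty":0,"tz":-0.75,"turn":0,"fingers":80},{"tx":0.42,"ty":0,"tz":-0.95,"turn":0,"fingers":80},{"tx":0.47,"ty":0,"tz":-1,"turn":0,"fingers":80},{"tx":0.47,"ty":0,"tz":-1,"turn":0,"fingers":80}]' 25
python3 - <<'E'
from h import *
st()
t=cam("top"); s=cam("side"); crop(t,220,330,150,260,6,"pics/t14.png"); crop(t,360,480,130,300,4,"pics/t14s.png"); crop(s,220,400,120,260,4,"pics/s14.png")
knobang(t)
np.set_printoptions(precision=1,suppress=True)
for c,w in((t,(370,440,190,250)),(s,(290,360,120,175))):
    m=rng(c,(3,150,100),(18,255,255))
    for k in comps(c,m,30,1000,w): print(c["name"],cv2.fitEllipse(k),cv2.boundingRect(k),cv2.minEnclosingCircle(k))
E
```

```text
clock: 48.1
eef_pos: [449.2, -166.9, 199.4]
eef_rot: [-1.549, -0.01, -1.38]
wrist_force: [0.6, 0.7, -0.3]
finger_gap: 80.2
t 48.10 pos [ 449.2 -166.9  199.4] rot [-1.549 -0.01  -1.38 ] F [ 0.6  0.7 -0.3] M [-0.08 -0.01  0.03] gap 80.2
1 axis [601.7 121.9] px 236.2 178.6 black c [596.3 124.2] tip [608.9 112.1] yaw(pca) -84.3 yaw(tip) -53.7 ang pca 1.65 tip 1.11 11
2 axis [444.2  93.8] px 246.2 236.0 black c [442.6  98.6] tip [453.9  82.8] yaw(pca) -77.1 yaw(tip) -48.7 ang pca 1.52 tip 1.03 14
3 axis [472.3 -63.7] px 304.2 225.4 black c [470.5 -58. ] tip [476.5 -70.3] yaw(pca) -76.0 yaw(tip) -57.2 ang pca 1.50 tip 1.17 12
4 axis [629.8 -35.6] px 293.4 168.2 black c [624.5 -31.6] tip [634.1 -47.1] yaw(pca) -82.0 yaw(tip) -69.3 ang pca 1.61 tip 1.39 10
top ((407.82196044921875, 217.69483947753906), (16.305017471313477, 22.528444290161133), 100.55313110351562) (396, 209, 24, 19) ((407.478271484375, 218.0), 11.521828651428223)
side ((323.72900390625, 149.63255310058594), (12.740592002868652, 15.155386924743652), 23.47508430480957) (318, 143, 13, 15) ((324.0, 149.5), 8.20071029663086)
```

View pics/t14.png

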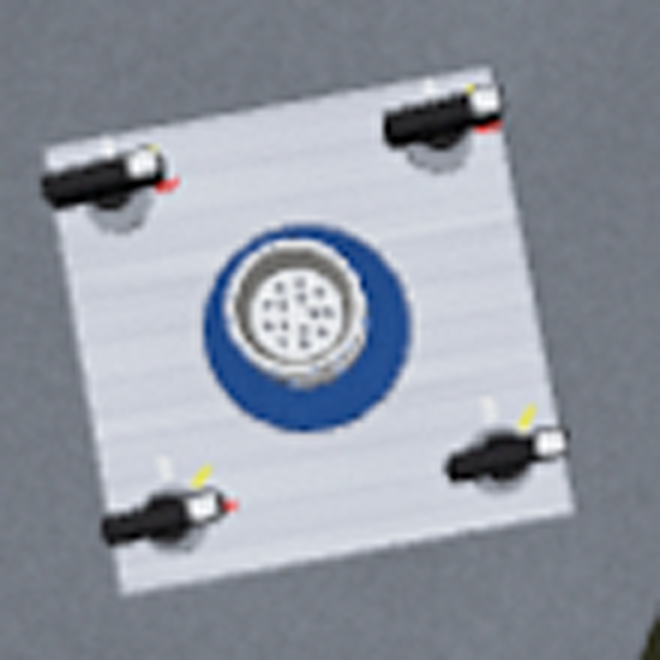

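View pics/t14s.png

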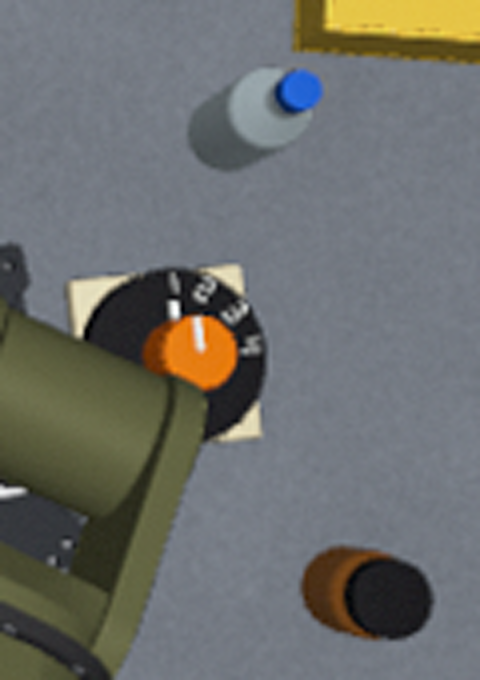

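View pics/s14.png

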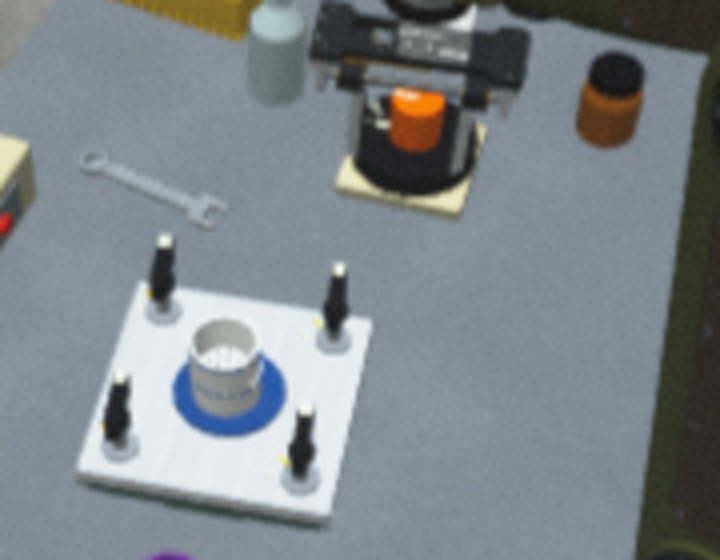

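Run:
```python
from h import *
t=cam("top"); s=cam("side"); crop(t,245,295,175,230,12,"pics/t15.png"); crop(s,255,300,190,235,12,"pics/s15.png")
np.set_printoptions(precision=1,suppress=True)
print(proj(s,(537,29,130)),proj(s,(537,29,95)),proj(t,(537,29,95)))
D=dpts(t)
for v in range(190,216,2): print(v,np.round(D[v,256:286:2,2]).astype(int))
```

```text
(np.float64(276.7396125998637), np.float64(204.62370015226972)) (np.float64(276.74048561969107), np.float64(211.03013050525465)) (np.float64(270.342701438579), np.float64(203.11924969057677))
190 [ 55  55  54  57  59 129 127 128 129  59  62  57  61  52  53]
192 [ 54  54  62 131 129 116 115 111 121 123 132  63  58  63  54]
194 [ 55  62 131 122 111 101  95  94  96 110 121 128  59  59  60]
196 [  62   58  126  108   96 1165   93   93   93   92  106  128   61   57
   58]
198 [ 59 132 121 100  92  92  95  93  92  94  91 120 126  62  58]
200 [ 57 129 114  94  95  98  90  94  91  92  95 114 128  59  61]
202 [ 61 126 114  94  92  93  98  93  91  93  95 114 130  63  58]
204 [ 62  58 123  92  92  94  91  93  93  92  91 124  98  60  55]
206 [ 56  57 126 110  94  97  95  92  95  95 106 132  97  64  59]
208 [ 57  59  57 129 111  91  95  93  93 107 127  96  58  61  57]
210 [ 58  58  60  61 131 129 121 122 128 132  97  77  60  55  58]
212 [ 61  56  59  59  62  96 115 112  99  90  68  63  57  57  62]
214 [49 60 59 62 60 62 58 60 58 55 58 61 58 61 59]
```

View pics/t15.png

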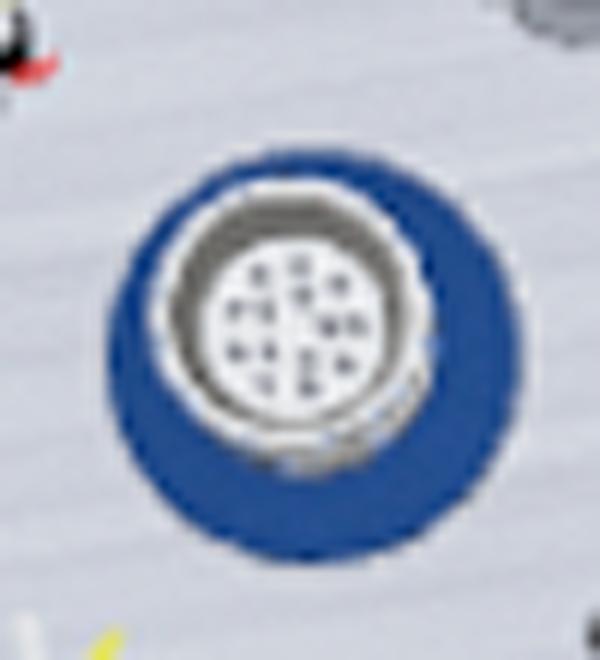

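View pics/s15.png

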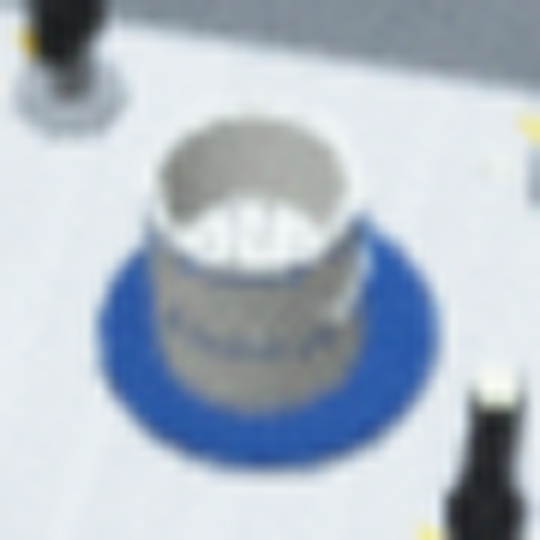

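Run:
```python
from h import *
np.set_printoptions(precision=2,suppress=True)
for n in("top","side"):
    acc=[]
    for _ in range(6):
        c=cam(n); acc.append(np.where((c["range_z"]>300),c["range_z"],np.nan))
    c["range_z"]=np.nanmedian(acc,0); D=dpts(c).reshape(-1,3)
    d=np.hypot(D[:,0]-537,D[:,1]-29)
    def fit(P,nm):
        A=np.c_[P[:,:2]-[537,29],np.ones(len(P))]; co=np.linalg.lstsq(A,P[:,2],rcond=None)[0]; r=P[:,2]-A@co
        print(n,nm,len(P),"z %.1f tilt deg"%co[2],np.degrees(co[:2]),"rms %.1f"%r.std())
    m=(d<40)&(D[:,2]>124)&(D[:,2]<137); P=D[m]; fit(P,"rim")
    (cx,cy),r=cv2.minEnclosingCircle(P[:,:2].astype(np.float32)); print(" rim circ",cx,cy,r)
    m=(d<22)&(D[:,2]>85)&(D[:,2]<100); fit(D[m],"floor"); print(" floor c",D[m].mean(0))
    m=(d<48)&(D[:,2]>57)&(D[:,2]<63); fit(D[m],"potring")
```

```text
top rim 109 z 128.5 tilt deg [-0.04  0.1 ] rms 1.5
 rim circ 541.0092163085938 32.23225784301758 30.817218780517578
top floor 165 z 93.3 tilt deg [-0.67 -0.87] rms 1.2
 floor c [539.32  30.42  93.28]
top potring 390 z 59.1 tilt deg [0.07 0.05] rms 0.9
side rim 88 z 129.0 tilt deg [ 0.6  -0.05] rms 2.3
 rim circ 539.0590209960938 33.929481506347656 32.2377815246582
side floor 45 z 95.5 tilt deg [-2.93 -1.97] rms 1.7
 floor c [542.14  20.33  95.57]
side potring 181 z 60.5 tilt deg [0.07 0.16] rms 1.1
```

Run:
```python
from h import *
np.set_printoptions(precision=1,suppress=True)
t=cam("top"); s=cam("side")
print(ray(t,409.8,217.8,95),ray(t,402.9,218.6,45))
im=cv2.cvtColor(cv2.imread("pics/side0.png"),cv2.COLOR_BGR2HSV); m=cv2.inRange(im,np.array((3,150,60)),np.array((18,255,255))); m[:, :300]=0; m[:,350:]=0; m[170:]=0; m[:130]=0
k=max(cv2.findContours(m,cv2.RETR_EXTERNAL,cv2.CHAIN_APPROX_NONE)[0],key=cv2.contourArea); print(cv2.boundingRect(k))
cv2.imwrite("pics/s0sl.png",cv2.resize(cv2.imread("pics/side0.png")[125:180,295:350],None,fx=12,fy=12,interpolation=cv2.INTER_CUBIC))
D=dpts(t); 
print(D[212:224,404:416,2].round().astype(int)[::2])
# V>bright orange top disc
hs=cv2.cvtColor(t["bgr"],cv2.COLOR_BGR2HSV); print(hs[218,396:422])
X=np.array((500,-381.)); 
for z in(45,75,95): print(z,proj(s,(*ray(t,409.8,217.8,95)[:2],z)))
```

```text
[ 493.7 -361.4   95. ] [ 494.5 -358.2   45. ]
(317, 140, 14, 18)
[[ 95  89  96  93  98  97  94  92  95  94  96  95]
 [ 94  90  92  92  93  93  91  94  95  95  93  91]
 [ 95  92  96  91  93  99  93  91  96  96  93  95]
 [ 96  94  95  98  95  98  93  95  95  96  95  96]
 [ 94  91  96  93  95  95  96  95  94  93  94  96]
 [ 97  93  92  98  94  94  92 100  91  92  92  94]]
[[ 12 248 110]
 [ 13 250 110]
 [ 12 236 110]
 [ 13 240 116]
 [ 13 235 153]
 [ 14 232 211]
 [ 15 233 233]
 [ 15 235 230]
 [ 15 235 230]
 [ 15 235 230]
 [ 15 234 230]
 [ 15 239 230]
 [ 15 243 228]
 [ 14 201 225]
 [ 13 178 230]
 [ 15 246 230]
 [ 15 235 230]
 [ 15 237 229]
 [ 15 235 230]
 [ 15 244 229]
 [ 15 235 231]
 [ 15 235 234]
 [ 14 233 221]
 [ 10 169 116]
 [103  28  83]
 [100   7 114]]
45 (np.float64(322.95728694005044), np.float64(153.5733295135915))
75 (np.float64(323.55337538063975), np.float64(148.15191977175124))
95 (np.float64(323.9593934428256), np.float64(144.45919545802116))
```

View pics/s0sl.png

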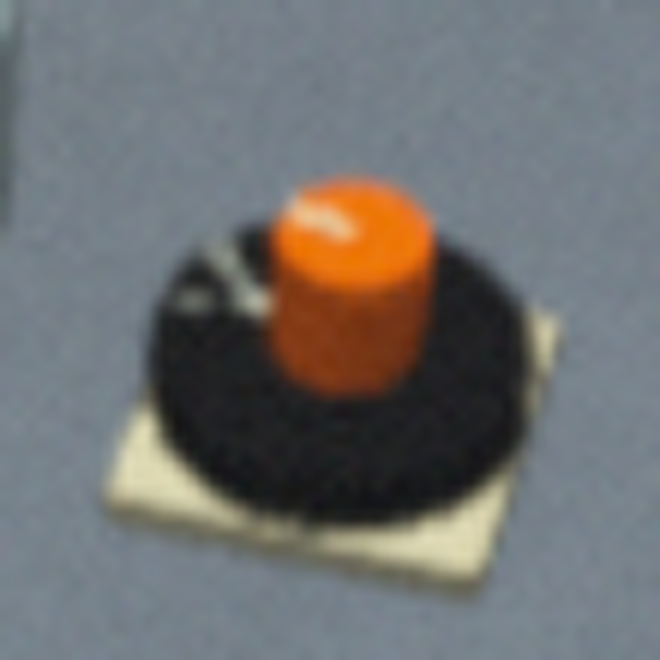

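Run:
```python
from h import *
rel((493.9,-360.8,140)); print(monitor.read_state()["joints"].round(2))
```

```text
tx 0.9946 ty 0.3131 tz 0.0204 turn 0.0000
[-0.43  0.13  1.74  0.    1.25 -0.63]
```

```bash
python3 -m creep '[{"tx":0.12,"ty":0,"tz":0,"turn":0,"fingers":80},{"tx":0.32,"ty":0,"tz":0.01,"turn":0,"fingers":80},{"tx":0.53,"ty":0,"tz":0.01,"turn":0,"fingers":80},{"tx":0.74,"ty":0.05,"tz":0.02,"turn":0,"fingers":80},{"tx":0.92,"ty":0.15,"tz":0.02,"turn":0,"fingers":80},{"tx":0.995,"ty":0.25,"tz":0.02,"turn":0,"fingers":80},{"tx":0.995,"ty":0.31,"tz":0.02,"turn":0,"fingers":80},{"tx":0.995,"ty":0.31,"tz":0.02,"turn":0,"fingers":80}]' 15
python3 - <<'E'
from h import *
st(); rel((493.9,-360.8,58))
s=cam("side"); crop(s,270,390,100,200,6,"pics/s16.png")
E
```

```text
clock: 49.8
eef_pos: [493.1, -359.9, 138.8]
eef_rot: [-1.55, -0.008, -1.378]
wrist_force: [-0.6, -0.2, -0.3]
finger_gap: 79.9
t 49.80 pos [ 493.1 -359.9  138.8] rot [-1.55  -0.008 -1.378] F [-0.6 -0.2 -0.3] M [-0.05  0.11  0.03] gap 79.9
tx 0.0020 ty 0.4038 tz -0.0054 turn 0.0000
```

View pics/s16.png

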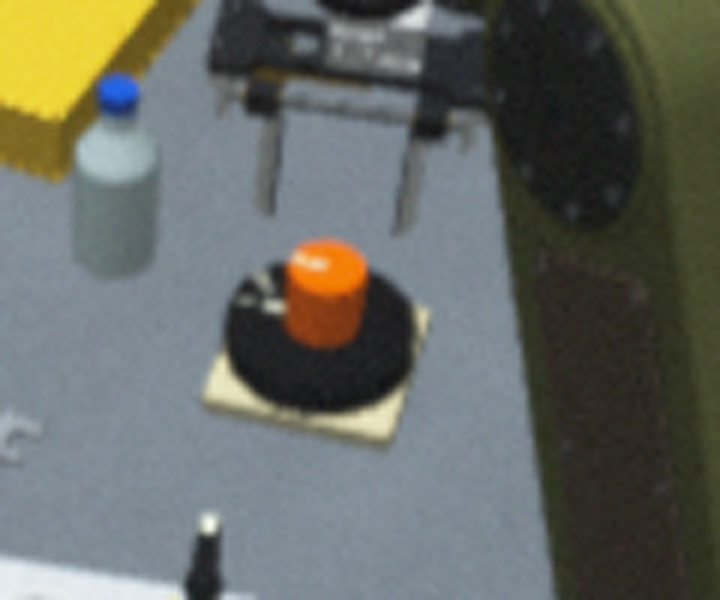

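```bash
python3 -m creep '[{"tx":0.002,"ty":0.08,"tz":-0.005,"turn":0,"fingers":80},{"tx":0.002,"ty":0.18,"tz":-0.005,"turn":0,"fingers":80},{"tx":0.002,"ty":0.28,"tz":-0.005,"turn":0,"fingers":80},{"tx":0.002,"ty":0.36,"tz":-0.005,"turn":0,"fingers":80},{"tx":0.002,"ty":0.39,"tz":-0.005,"turn":0,"fingers":80},{"tx":0.002,"ty":0.39,"tz":-0.005,"turn":0,"fingers":80}]' 20; python3 -m creep '[{"tx":0,"ty":0,"tz":0,"turn":0,"fingers":40},{"tx":0,"ty":0,"tz":0,"turn":0,"fingers":40},{"tx":0,"ty":0,"tz":0,"turn":0,"fingers":40},{"tx":0,"ty":0,"tz":0,"turn":0,"fingers":40},{"tx":0,"ty":0,"tz":0,"turn":0,"fingers":40}]' 20;python3 -c "
from h import *
st()"
```

```text
clock: 50.45
eef_pos: [494.7, -360.5, 62.5]
eef_rot: [-1.549, -0.009, -1.376]
wrist_force: [0.6, 0.0, 0.5]
finger_gap: 80.0
clock: 50.95
eef_pos: [493.8, -360.9, 62.9]
eef_rot: [-1.551, -0.009, -1.377]
wrist_force: [-7.3, -0.5, 5.6]
finger_gap: 51.7
t 50.95 pos [ 493.8 -360.9   62.9] rot [-1.551 -0.009 -1.377] F [-7.3 -0.5  5.6] M [-0.3   1.86 -0.04] gap 51.7
```

```bash
python3 -m creep '[{"tx":0,"ty":0,"tz":0,"turn":0.03,"fingers":40},{"tx":0,"ty":0,"tz":0,"turn":0.06,"fingers":40},{"tx":0,"ty":0,"tz":0,"turn":0.09,"fingers":40},{"tx":0,"ty":0,"tz":0,"turn":0.12,"fingers":40},{"tx":0,"ty":0,"tz":0,"turn":0.15,"fingers":40},{"tx":0,"ty":0,"tz":0,"turn":0.18,"fingers":40},{"tx":0,"ty":0,"tz":0,"turn":0.21,"fingers":40},{"tx":0,"ty":0,"tz":0,"turn":0.24,"fingers":40},{"tx":0,"ty":0,"tz":0,"turn":0.27,"fingers":40},{"tx":0,"ty":0,"tz":0,"turn":0.3,"fingers":40},{"tx":0,"ty":0,"tz":0,"turn":0.32,"fingers":40},{"tx":0,"ty":0,"tz":0,"turn":0.32,"fingers":40},{"tx":0,"ty":0,"tz":0,"turn":0.32,"fingers":40}]' 20
python3 - <<'E'
from h import *
st(); s=cam("side"); crop(s,290,360,120,180,10,"pics/s17.png")
E
```

```text
clock: 52.25
eef_pos: [494.4, -361.1, 63.1]
eef_rot: [-1.551, 0.012, -2.382]
wrist_force: [6.5, -1.8, -3.1]
finger_gap: 51.8
t 52.25 pos [ 494.4 -361.1   63.1] rot [-1.551  0.012 -2.382] F [ 6.5 -1.8 -3.1] M [-0.32 -0.61  0.02] gap 51.8
```

View pics/s17.png

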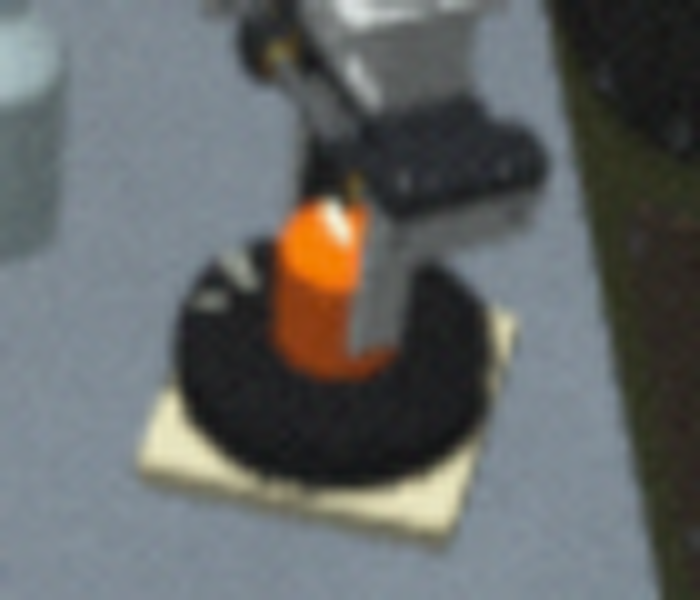

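```bash
python3 -m creep '[{"tx":0,"ty":0,"tz":0,"turn":0,"fingers":80},{"tx":0,"ty":0,"tz":0,"turn":0,"fingers":80},{"tx":0,"ty":0,"tz":0,"turn":0,"fingers":80},{"tx":0,"ty":0,"tz":0,"turn":0,"fingers":80},{"tx":0,"ty":-0.1,"tz":0,"turn":0,"fingers":80},{"tx":0,"ty":-0.25,"tz":0,"turn":0,"fingers":80},{"tx":0,"ty":-0.45,"tz":0,"turn":0,"fingers":80},{"tx":0,"ty":-0.65,"tz":0,"turn":0,"fingers":80},{"tx":0,"ty":-0.75,"tz":0,"turn":0,"fingers":80},{"tx":0,"ty":-0.75,"tz":0,"turn":0,"fingers":80}]' 20; python3 -c "
from h import *
st(); rel((370,-200,215))"
```

```text
clock: 53.3
eef_pos: [491.7, -360.9, 216.4]
eef_rot: [-1.545, 0.013, -2.382]
wrist_force: [-0.2, 1.0, -1.0]
finger_gap: 80.1
t 53.30 pos [ 491.7 -360.9  216.4] rot [-1.545  0.013 -2.382] F [-0.2  1.  -1. ] M [-0.04  0.17 -0.05] gap 80.1
tx -0.1130 ty -0.0170 tz -1.0020 turn 0.0000
```

```bash
python3 -m creep '[{"tx":-0.02,"ty":0,"tz":-0.12,"turn":0,"fingers":80},{"tx":-0.04,"ty":0,"tz":-0.32,"turn":0,"fingers":80},{"tx":-0.06,"ty":0,"tz":-0.52,"turn":0,"fingers":80},{"tx":-0.08,"ty":0,"tz":-0.72,"turn":0,"fingers":80},{"tx":-0.1,"ty":0,"tz":-0.9,"turn":0,"fingers":80},{"tx":-0.113,"ty":0,"tz":-1,"turn":0,"fingers":80},{"tx":-0.113,"ty":0,"tz":-1,"turn":0,"fingers":80},{"tx":-0.113,"ty":0,"tz":-1,"turn":0,"fingers":80}]' 20
python3 - <<'E'
from h import *
st(); t=cam("top"); s=cam("side"); cv2.imwrite("pics/top18.png",t["bgr"]); cv2.imwrite("pics/side18.png",s["bgr"]); crop(t,370,450,180,260,8,"pics/t18s.png"); crop(t,220,330,150,260,6,"pics/t18.png"); crop(s,225,335,170,260,6,"pics/s18.png"); knobang(t)
E
```

```text
clock: 54.1
eef_pos: [370.5, -200.5, 211.2]
eef_rot: [-1.546, 0.013, -2.381]
wrist_force: [0.2, 0.5, 0.2]
finger_gap: 80.0
t 54.10 pos [ 370.5 -200.5  211.2] rot [-1.546  0.013 -2.381] F [0.2 0.5 0.2] M [-0.01  0.1  -0.03] gap 80.0
1 axis [601.7 121.9] px 236.2 178.6 black c [596.3 124. ] tip [608.9 113.1] yaw(pca) -84.1 yaw(tip) -50.8 ang pca 1.64 tip 1.06 13
2 axis [444.2  93.8] px 246.2 236.0 black c [442.6  98.9] tip [453.9  82.8] yaw(pca) -77.8 yaw(tip) -48.7 ang pca 1.53 tip 1.03 14
3 axis [472.3 -63.7] px 304.2 225.4 black c [470.5 -58. ] tip [477.1 -71.2] yaw(pca) -76.0 yaw(tip) -57.5 ang pca 1.50 tip 1.18 11
4 axis [629.8 -35.6] px 293.4 168.2 black c [624.5 -31.6] tip [634.1 -47.1] yaw(pca) -81.3 yaw(tip) -69.3 ang pca 1.60 tip 1.39 10
```

View pics/top18.png

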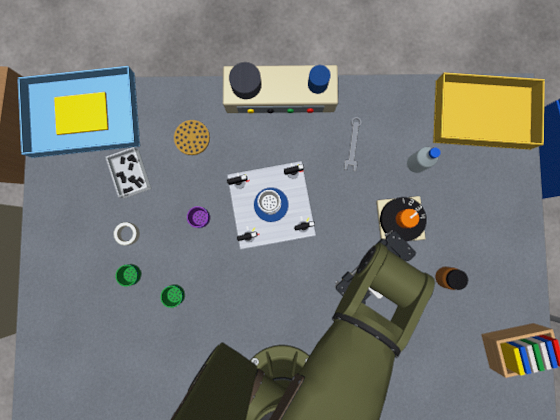

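View pics/t18s.png

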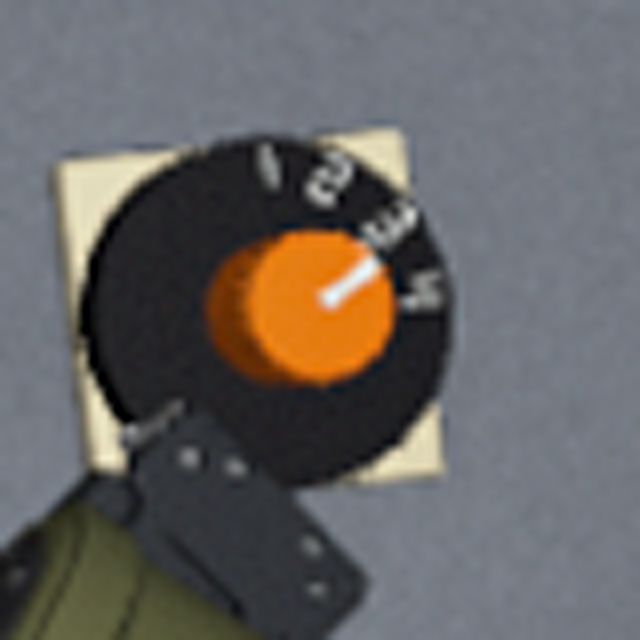

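View pics/t18.png

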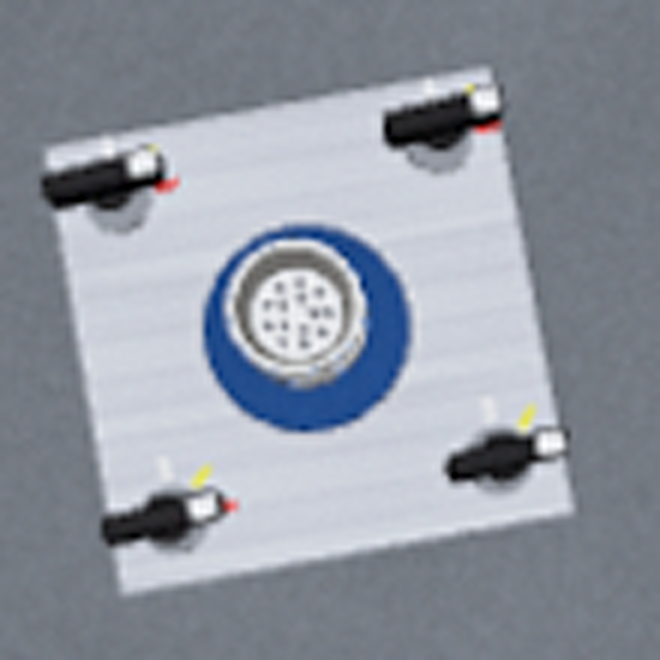

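View pics/side18.png

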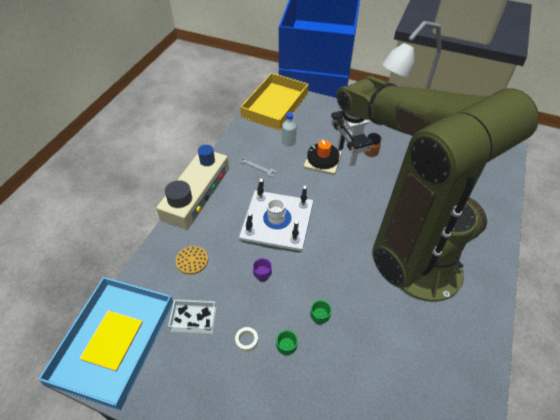

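View pics/s18.png

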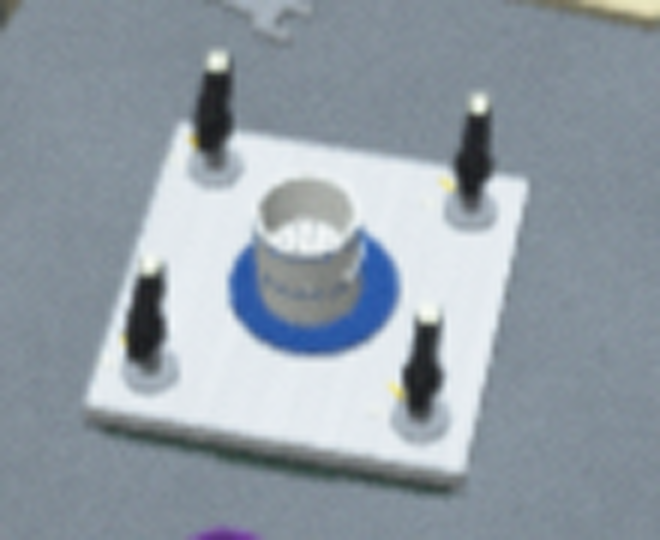

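```bash
python3 -c "
from h import *
print(manip.sign_off()); st()"
```

```text
the job is handed in; nothing more can be done
None
the job is handed in; nothing more can be done
```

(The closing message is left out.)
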